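# Sweep the used culture dishes into the discard box

### The arm

A 6-joint arm with a two-finger parallel gripper is mounted at the origin on a cart in front of the work surface, level with it; the furniture and walls round the work are solid. World frame = base frame: x ahead of the robot, y to its left, z up, the work surface at z = 0. Lengths are in m, angles in degrees, forces in N, time in s.
With the tool pointing down it reaches from about 0.35 to 1 m from the base axis. Payload 7.1 kg.
Tool frame: the origin (TCP) lies between the finger pads; the fingertips stand robot.tcp_to_tips ahead of it and the grasp point (between the pads) lies 11 mm behind it (robot.tcp_to_tips is the distance from the TCP to the fingertips, in m); z points along the fingers, y is the line along which they close (so a half turn about z gives the same grasp; the last joint's range is limited). The gripper opens to 85 mm and grips with 20 to 120 N. Pads are 22 mm wide; open, the fingers measure 114 mm over their backs; the gripper's body (76 mm by 85 mm) begins 54 mm behind the grasp point. The pads swing forward as they close: fully open they stand 13 mm farther back than shut.
Start: joints at [68.984, 24.242, 93.386, -0, 62.372, -1.089], TCP at [0.213, 0.588, 0.239] pointing down, gripper open.
Joint ranges: [-172.04, 172.04], [-51.8, 120.97], [4.93, 147.93], [-75.15, 255.16], [6.16, 154.13], [-145.62, 145.62]. Speed limits (degrees/s): [136.94, 136.94, 172.46, 180, 180, 180].

### API

Orientations are given as [roll, pitch, yaw] about the fixed x, y, z axes, in that order (R = Rz(yaw) Ry(pitch) Rx(roll)).
In Python, from bench import robot gives the robot as it stands.
- The arm moves only by the tool step_arm, never from a script. Its argument "plan" is a list of rows, each an object with "xyz": the shift along the tool's x, y, z in mm, a list of three; "rot": the turn, a rotation vector about the tool's x, y, z in degrees, a list of three; "fingers": the finger opening in mm, from 0 to 85.4. In form: [{"xyz": [dx, dy, dz], "rot": [rx, ry, rz], "fingers": fingers}, ...]. A call has 1 to 5 rows; each row is the pose to reach, as a shift and turn from the pose commanded when the call began, along the tool's axes at that moment; what a row does not reach only later rows make up. A row lasts 1/12 s, in which the tool goes at most 41.7 mm and 7.16 degrees, less where a joint would pass 70% of its speed; a pose out of reach is approached as far as the arm can. A call with a gripper value outside its range is refused whole. The fingers move at their own pace and stop on an object; "grip_force" is the grip in N (left out, the last holds). Time passes only in rows, so rows that repeat a pose let the fingers close. It gives the time, the measured TCP pose, the force, the opening and the grip force at its end, in the units of the state.
- robot.read_state(): the state, without advancing time (a new reading comes with each control period).
- robot.capture(name): name is "side" or "top" or "wrist"; returns a dict with "color" (480x640x3 uint8, red, green, blue), "depth" (480x640 float32, m along the optical axis (not along the pixel's ray), 0 where there is no reading), "camera_matrix" (3x3 intrinsics, pixels), "position" and "attitude" of the camera in the world. Camera axes: x right, y down, z forward; pixel columns grow to the right and rows downward; lengths in m; the calibration is good to about 2 mm. A picture is of the moment at which its call begins.
- robot.job_done(): hands the job in; it is judged then, once.
The state is a dict: "clock": time; "joints": joint angles; "qd": joint speeds; "tau": joint torques, N m; "ee_pos": TCP position; "tcp_rot": TCP orientation; "wrist_force": force on the tool from outside, world axes, zero at the start; "ft_torque": the same for the moment, N m; "finger_gap": finger opening in m; "gripper_force": force on a finger pad.
Only numpy, scipy, OpenCV 4.12 (cv2) and the standard library are available. Lean on these libraries where they do the work, as an engineer would, in place of code of your own. Each camera call takes 0.05 s, during which the arm holds its last target. There are 200 camera calls.

### The job

The four used culture dishes in the middle of the bench must go into the discard box without the gripper ever touching them or tipping them over: raise the box's red hood, take the brush out of its tray and sweep all four dishes along the bench right into the box. Then stand the brush back in its tray and shut the hood fully, and leave the beaker, the timer and the dropper bottle where they are.

Things in the scene. Friction and masses are not known exactly. Their poses are not given: they have to be found in the camera images.
- dish_a: used culture dish: closed flat beige disc, 59 mm across, 15 mm high, 25 g; origin at the centre of its underside, z up
- dish_b: used culture dish: closed flat beige disc, 59 mm across, 15 mm high, 25 g; origin at the centre of its underside, z up
- dish_c: used culture dish: closed flat beige disc, 59 mm across, 15 mm high, 25 g; origin at the centre of its underside, z up
- dish_d: used culture dish: closed flat beige disc, 59 mm across, 15 mm high, 25 g; origin at the centre of its underside, z up
- discard_box: low yellow discard box, red hood, fixed; open front with a steel lip (to x = -129 mm) ramping up to the 3 mm thick floor. Origin at bench level under the floor's centre; +x from the open front to the back, y across, z up. Inside x -90 to +90, y -110 to +110 mm; walls 4 mm thick, 58 high; before them cheeks 36 high flare out to y = +-134 at x = -125
- hood (a joint): the red hood's hinge, rad: 0 = shut, grows as the front swings up and back, 1.57 = standing straight up, stop at 1.85. Stiff: it stays where it is left, about 3 N at the handle moves it. The hood is a flat top with a front apron that closes the mouth at x = -95 mm in the box's frame
- hood_handle (a point): middle of the hood's black bow handle: a round bar 12 mm thick, 88 mm long, parallel to the box's y, standing off 40 mm forward and upward from the hood's front upper edge (hood shut: x = -123, z = +93 mm in the box's frame)
- hood_hinge (a point): middle of the hood's hinge axis at the back of the box (x = +92, z = +62 mm in the box's frame; axis along the box's y); the handle bar's centre runs at 217 mm from it
- brush: bench brush with blue bristles and a white back, 160 g, standing on its bristles; origin at the centre of its underside, x along its length, z up. Bristle block 134 x 30 mm, up to z = 32; back 140 x 38 mm, z 31 to 44; upright grip ridge on top 104 mm long, 22 mm thick (y), z 44 to 81 mm
- brush_tray: open steel tray for the brush, fixed to the bench, 190 x 82 x 18 mm outside, walls and floor 4 mm; origin under its centre, x along its length; the brush stands in it lengthwise
- beaker: clear beaker 55 mm across, 70 mm high, bystander; origin at the centre of its underside
- timer: white timer 60 x 64 x 20 mm, bystander; origin at the centre of its underside
- dropper: brown dropper bottle 34 mm across, 102 mm high, bystander; origin at the centre of its underside
Things that resemble listed ones, but are neither listed nor needed, are in the scene too. Leave any orange or purple look-alike of the dish_d alone.

How it is judged (in metres and radians):
On the way, in this order (a step that is already met when the one before it is completed fails the run):
1. the hood is raised (past 1.2 rad) (value of joint hood above 1.2 rad), for 0.2 s.
2. the brush is held clear of its tray (contact force between the fingers and brush above 1 N and contact force between brush and brush_tray below 0.05 N and horizontal distance between brush and brush_tray above 0.08 m), for 0.1 s.
3. all four dishes lie on the floor of the box while the brush is still held (x of dish_a in the frame of discard_box between -0.062 and 0.09 m and y of dish_a in the frame of discard_box between -0.11 and 0.11 m and height (world z) of each of dish_a, dish_b, dish_c, dish_d below 0.025 m and x of dish_b in the frame of discard_box between -0.062 and 0.09 m and y of dish_b in the frame of discard_box between -0.11 and 0.11 m and x of dish_c in the frame of discard_box between -0.062 and 0.09 m and y of dish_c in the frame of discard_box between -0.11 and 0.11 m and x of dish_d in the frame of discard_box between -0.062 and 0.09 m and y of dish_d in the frame of discard_box between -0.11 and 0.11 m and contact force between the fingers and brush above 1 N), for 0.1 s.
At the end, for the whole second after the job is handed in: Four dishes at rest on the box floor, wholly inside (centre x > -62 mm in the box frame, z < 25 mm); brush upright on its bristles on the tray floor (within 30 mm along, 24 mm across of its centre, tilt < 0.12 rad); hood shut (< 0.06 rad); brush at rest (x of dish_a in the frame of discard_box between -0.062 and 0.09 m and y of dish_a in the frame of discard_box between -0.11 and 0.11 m and height (world z) of each of dish_a, dish_b, dish_c, dish_d below 0.025 m and x of dish_b in the frame of discard_box between -0.062 and 0.09 m and y of dish_b in the frame of discard_box between -0.11 and 0.11 m and x of dish_c in the frame of discard_box between -0.062 and 0.09 m and y of dish_c in the frame of discard_box between -0.11 and 0.11 m and x of dish_d in the frame of discard_box between -0.062 and 0.09 m and y of dish_d in the frame of discard_box between -0.11 and 0.11 m and x of brush in the frame of brush_tray between -0.03 and 0.03 m and y of brush in the frame of brush_tray between -0.024 and 0.024 m and z of brush in the frame of brush_tray below 0.012 m and angle between brush's own z axis and vertical below 0.12 rad and value of joint hood below 0.06 rad and linear speed of each of dish_a, dish_b, dish_c, dish_d, brush below 0.02 m/s); the robot touches nothing.
It fails at once if the robot touches a dish (over 0.5 N) (contact force between any of the fingers, the arm and dish_a above 0.5 N or contact force between any of the fingers, the arm and dish_b above 0.5 N or contact force between any of the fingers, the arm and dish_c above 0.5 N or contact force between any of the fingers, the arm and dish_d above 0.5 N).
It fails at once if a dish is tipped (over 0.6 rad) (angle between any of dish_a, dish_b, dish_c, dish_d's own z axis and vertical above 0.6 rad).
It fails at once if a dish leaves the bench or box floor (lifted over 40 mm, or dropped off the bench) (height (world z) of any of dish_a, dish_b, dish_c, dish_d above 0.04 m or height (world z) of any of dish_a, dish_b, dish_c, dish_d below -0.03 m).
It fails at once if the beaker, timer or dropper bottle is moved more than 25 mm (distance of any of beaker, timer, dropper from where it was at the start of the episode above 0.025 m).
It also fails if it takes over 72 s, if anything falls off the work surface, if the arm or the gripper's body presses on something with over 40 N, if the wrist force passes 120 N, or if a joint passes its speed limit or range.

## Working session

There is one attempt and no reset: what is moved stays moved. The work goes in short steps, Python scripts to look and compute and a tool call to move; the robot and the scene stay as the last step left them, time stands still between calls to the robot, and variables do not carry over. Pictures are saved under pics/ and viewed, at most 10 in all, crops included, and the job is handed in when it is done.

Besides the shell and the picture viewer there is one more tool, called after ">>>" as a command line: name --argument value ..., lists and objects as JSON in quotes. step_arm: Moves the arm, as the interface text tells. Its arguments: {"type":"object","properties":{"plan":{"type":"array","items":{"type":"object","properties":{"xyz":{"type":"array","items":{"type":"number"}},"rot":{"type":"array","items":{"type":"number"}},"fingers":{"type":"number"}}}},"grip_force":{"type":"number"}},"required":["plan"]}

```bash
ls; mkdir -p pics; cat > h.py <<'E'
import numpy as np,cv2
from bench import robot
from scipy.spatial.transform import Rotation as R
def cap(n):
    d=robot.capture(n); return d
E
python3 - <<'E'
from h import *
print(robot.tcp_to_tips)
for n in ("top","side"):
    d=cap(n); cv2.imwrite(f"pics/{n}0.png",d["color"][:,:,::-1]); np.savez(f"{n}0.npz",**d)
    print(n,d["camera_matrix"],d["position"],d["attitude"])
print(robot.read_state())
E
```

```text
pics
0.008
top [[465.8406235    0.         323.64198013]
 [  0.         465.8406235  243.70922335]
 [  0.           0.           1.        ]] [ 3.22765615e-01 -4.87914157e-04  1.20690229e+00] [-168.95948566   -0.2908881   -91.54395231]
side [[592.67231101   0.         328.713842  ]
 [  0.         592.67231101 243.01494326]
 [  0.           0.           1.        ]] [ 0.3862933  -1.3630025   0.73774634] [-1.14875655e+02 -1.07814398e-01 -6.26098277e+00]
{'clock': 0.1, 'joints': array([ 6.89864219e+01,  2.42801514e+01,  9.34278535e+01,  1.40575910e-03,
        6.23714369e+01, -1.08828567e+00]), 'qd': array([ 0.09517877, -0.02407287, -0.27201121,  0.12120507,  0.0464751 ,
       -0.04250996]), 'tau': array([ 8.02779396e-04, -5.58423364e+01, -2.82445264e+01,  7.15638237e-06,
        3.00360654e-03,  1.69826291e-05]), 'ee_pos': array([0.2127888 , 0.58714473, 0.23861685]), 'tcp_rot': array([-1.79920596e+02, -2.75317564e-03,  1.60074053e+02]), 'wrist_force': array([-0.38460209, -0.14145778,  0.11082753]), 'ft_torque': array([-0.00751666,  0.00550052,  0.03085175]), 'gripper_force': 0.0, 'finger_gap': 0.08530192724130492}
```

View pics/top0.png

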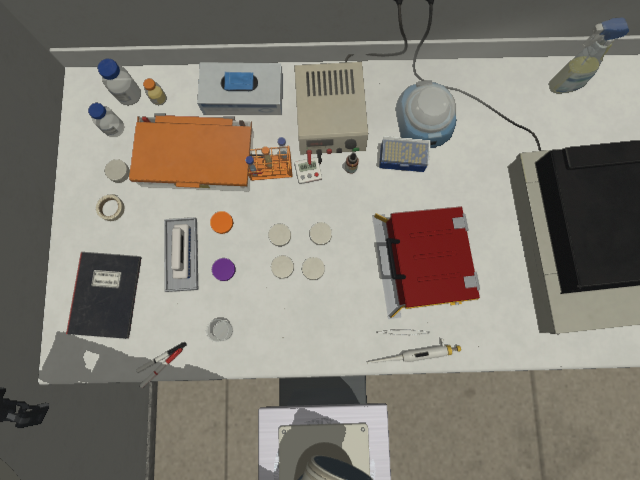

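View pics/side0.png

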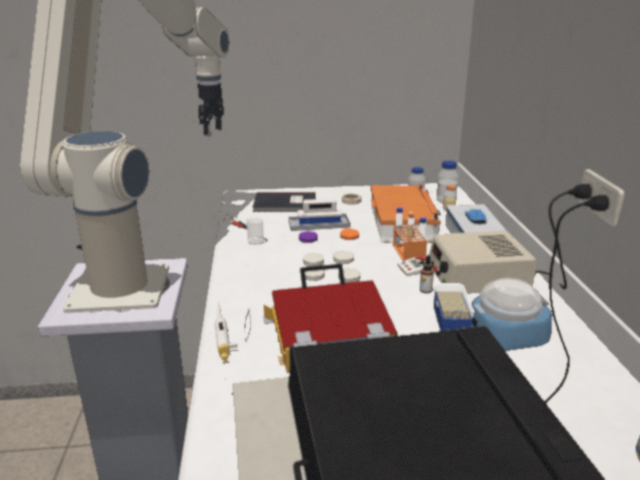

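The top view shows:
- **Target dishes:** beige, at (280,235), (320,233), (283,267) and (313,268).
- **Look-alikes to leave alone:** orange dish (222,222), purple dish (223,269), white cap (116,170), tape ring (110,207).
- **Tray and brush:** tray at (181,255), white-backed brush at (180,248).
- **Box:** red hood at (435,257), handle bar near (382,262), mouth facing left (+y).
- **Bystanders:** beaker (220,329), timer (308,172), dropper (352,162).

Side view: dishes near (313,260)–(345,275), handle at (322,270).

```bash
cat >> h.py <<'E'
def cloud(d):
    K=d["camera_matrix"];z=d["depth"].astype(float);v,u=np.mgrid[:z.shape[0],:z.shape[1]]
    p=np.stack([(u-K[0,2])/K[0,0]*z,(v-K[1,2])/K[1,1]*z,z],-1)
    return p@R.from_euler('xyz',d["attitude"],degrees=True).as_matrix().T+np.array(d["position"])
def blobs(P,m,amin=15):
    n,l,s,c=cv2.connectedComponentsWithStats(m.astype(np.uint8))
    out=[]
    for i in range(1,n):
        if s[i,4]>=amin:
            q=P[l==i]; out.append((c[i].round(1),s[i,4],q))
    return out
def rect(q): # minAreaRect in mm on xy
    (cx,cy),(w,h),a=cv2.minAreaRect((q[:,:2]*1000).astype(np.float32)); return np.round([cx,cy,w,h,a],1)
E
python3 - <<'E'
from h import *
for n in ("top","side"):
    d=dict(np.load(f"{n}0.npz")); P=cloud(d); c=d["color"].astype(int); hsv=cv2.cvtColor(d["color"],cv2.COLOR_RGB2HSV)
    ok=(d["depth"]>0)&(abs(P[...,1])<0.65)&(P[...,0]>.2)&(P[...,0]<1)
    r=(P[...,0]<.75)&ok
    b=r&(abs(P[...,2])<.003)
    print(n,"bench z",np.median(P[...,2][r&(abs(P[...,2])<.02)]))
    def show(t,m,amin=15):
        for c0,a,q in blobs(P,m,amin):
            print(t,c0,a,"mean",q.mean(0).round(4),"rect",rect(q),"z",np.percentile(q[:,2],[5,50,95]).round(4))
    z=P[...,2]
    show("disc",r&(z>.009)&(z<.022)&(abs(P[...,1])<.3)&(P[...,0]<.65),60)
    H,S,V=hsv[...,0],hsv[...,1],hsv[...,2]
    show("red",ok&((H<6)|(H>174))&(S>150)&(z>.03),100)
    show("dark>.07",r&(V<70)&(z>.05)&(z<.15)&(abs(P[...,1])<.35),20)
    show("brush",r&(z>.06)&(z<.1)&(P[...,1]>.2)&(P[...,1]<.5)&(P[...,0]<.6),20)
    show("back",r&(z>.035)&(z<.06)&(P[...,1]>.2)&(P[...,1]<.5)&(P[...,0]<.6),20)
    show("tray",r&(z>.010)&(z<.025)&(P[...,1]>.25)&(P[...,1]<.5)&(P[...,0]<.6),20)
    show("grey lip/yellow",r&(z>.004)&(z<.045)&(P[...,1]<-.08)&(P[...,1]>-.45)&(P[...,0]>.25),20)
E
```

```text
top bench z 0.00020406308897025216
disc [220.8 221.7] 388 mean [0.6211 0.2558 0.0147] rect [620.6 255.6  56.   58.    3.5] z [0.0108 0.0146 0.0186]
disc [279.1 234.2] 393 mean [0.5835 0.1031 0.0145] rect [583.7 102.8  57.6  57.4  53.2] z [0.0107 0.0144 0.0186]
disc [320.3 232.9] 394 mean [ 0.5842 -0.005   0.0149] rect [584.4  -5.3  55.1  59.9  88.6] z [0.0112 0.0148 0.0186]
disc [281.9 266.3] 405 mean [0.4985 0.0965 0.0148] rect [498.3  96.3  58.   56.7  43.5] z [0.0109 0.0149 0.0186]
disc [312.8 267.8] 412 mean [0.4925 0.0169 0.0147] rect [492.1  16.5  57.   57.6  88.2] z [0.011  0.0146 0.0187]
disc [222.8 268.8] 410 mean [0.496  0.2488 0.0147] rect [496.  248.6  58.3  57.    3.5] z [0.011  0.0147 0.0185]
disc [392.3 357.8] 150 mean [ 0.2615 -0.1754  0.0177] rect [ 265.9 -169.3   26.8  113.9    0. ] z [0.0127 0.0178 0.0215]
red [430.9 257.1] 6748 mean [ 0.5033 -0.2751  0.0779] rect [ 506.7 -281.5  232.   192.3    5.9] z [0.0661 0.0782 0.089 ]
dark>.07 [394.6 260.4] 629 mean [ 0.4946 -0.1827  0.0923] rect [ 496.8 -182.3  213.1   38.4    5.7] z [0.055  0.0859 0.1267]
dark>.07 [181.5 2
[... 4108 characters left out ...]
23.7  51.7  89.5] z [0.0127 0.0155 0.0183]
grey lip/yellow [222.1 336. ] 583 mean [ 0.2769 -0.2741  0.0222] rect [ 275.9 -230.9   42.7  240.8    9. ] z [0.0121 0.0232 0.0293]
grey lip/yellow [267.9 313.3] 136 mean [ 0.3762 -0.1922  0.0212] rect [ 378.4 -196.3   13.    92.9   21.3] z [0.0057 0.0208 0.0368]
grey lip/yellow [247.3 312.9] 26 mean [ 0.3284 -0.165   0.0087] rect [ 329.8 -167.8   42.4    8.9   81.9] z [0.0053 0.0089 0.0118]
grey lip/yellow [278.8 343.2] 27 mean [ 0.397  -0.3054  0.0151] rect [ 397.3 -302.2    3.8   50.1    5.4] z [0.0052 0.015  0.0286]
grey lip/yellow [284.7 361.7] 110 mean [ 0.4066 -0.3789  0.0201] rect [ 403.4 -370.3    7.8   55.2   18.1] z [0.0045 0.0185 0.0414]
```

>>> step_arm --plan '[{"xyz": [0,0,-32],"rot": [0,0,-5.2],"fingers": 60},{"xyz": [0,0,-64],"rot": [0,0,-10.4],"fingers": 60},{"xyz": [0,0,-96],"rot": [0,0,-15.6],"fingers": 60},{"xyz": [0,0,-128],"rot": [0,0,-20.8],"fingers": 60},{"xyz": [0,0,-160],"rot": [0,0,-25.9],"fingers": 60}]'

```text
clock: 0.52
ee_pos: [0.2128, 0.5871, 0.4004]
tcp_rot: [-180.0, -0.0, -173.8]
wrist_force: [-0.4, 0.1, -0.7]
finger_gap: 0.0604
gripper_force: 0.0
```

>>> step_arm --plan '[{"xyz": [-15,-38,0],"rot": [0,0,0],"fingers": 60},{"xyz": [-30,-76,0],"rot": [0,0,0],"fingers": 60},{"xyz": [-44,-114,0],"rot": [0,0,0],"fingers": 60},{"xyz": [-59,-152,0],"rot": [0,0,0],"fingers": 60},{"xyz": [-74,-190,0],"rot": [0,0,0],"fingers": 60}]'

```text
clock: 0.93
ee_pos: [0.3065, 0.4044, 0.399]
tcp_rot: [-180.0, -0.0, -174.0]
wrist_force: [1.4, 0.4, 0.4]
finger_gap: 0.0603
gripper_force: 0.0
```

```bash
python3 - <<'E'
from h import *
d=cap("wrist"); np.savez("w1.npz",**d); cv2.imwrite("pics/w1.png",d["color"][:,:,::-1])
s=robot.read_state(); print(s["ee_pos"],s["tcp_rot"],s["joints"].round(1),d["position"],d["attitude"])
# hood plane fit
for n in("top0","side0"):
    e=dict(np.load(n+".npz"));P=cloud(e);hsv=cv2.cvtColor(e["color"],cv2.COLOR_RGB2HSV);H,S=hsv[...,0],hsv[...,1]
    m=((H<6)|(H>174))&(S>150)&(P[...,2]>.05)&(P[...,1]<-.2)&(P[...,1]>-.36)&(P[...,0]>.43)&(P[...,0]<.58)
    q=P[m];A=np.c_[q[:,:2],np.ones(len(q))];print(n,np.linalg.lstsq(A,q[:,2],rcond=None)[0],len(q))
E
```

```text
[0.30893693 0.3990886  0.39902719] [-1.79744847e+02  4.67620462e-02 -1.74141972e+02] [ 51.    5.   97.6  -0.2  77.6 -44.8] [0.24022002 0.39714382 0.53399178] [1.64731699e+02 3.52344539e-02 9.60207526e+01]
top0 [-0.01203792  0.12667103  0.11994905] 3699
side0 [-0.01220074  0.12569265  0.12081589] 3191
```

>>> step_arm --plan '[{"xyz": [-15,-38,0],"rot": [0,0,0],"fingers": 60},{"xyz": [-30,-76,0],"rot": [0,0,0],"fingers": 60},{"xyz": [-44,-114,0],"rot": [0,0,0],"fingers": 60},{"xyz": [-59,-152,0],"rot": [0,0,0],"fingers": 60},{"xyz": [-74,-190,0],"rot": [0,0,0],"fingers": 60}]'

```text
clock: 1.4
ee_pos: [0.3999, 0.2232, 0.3992]
tcp_rot: [-180.0, -0.0, -174.0]
wrist_force: [1.7, 0.1, 0.2]
finger_gap: 0.0602
gripper_force: 0.0
```

```bash
python3 - <<'E'
from h import *
d=cap("wrist"); np.savez("w2.npz",**d); cv2.imwrite("pics/w2.png",d["color"][:,:,::-1])
s=robot.read_state(); print(s["ee_pos"],s["tcp_rot"])
E
```

```text
[0.40268275 0.21783629 0.39920025] [-1.79769849e+02  7.08636598e-02 -1.74226231e+02]
```

>>> step_arm --plan '[{"xyz": [-10,-38,0],"rot": [0,0,0],"fingers": 60},{"xyz": [-20,-76,0],"rot": [0,0,0],"fingers": 60},{"xyz": [-30,-114,0],"rot": [0,0,0],"fingers": 60},{"xyz": [-40,-152,0],"rot": [0,0,0],"fingers": 60},{"xyz": [-50,-190,0],"rot": [0,0,0],"fingers": 60}]'

```text
clock: 1.87
ee_pos: [0.4693, 0.0395, 0.3992]
tcp_rot: [180.0, -0.0, -174.0]
wrist_force: [1.0, 0.5, 0.5]
finger_gap: 0.0601
gripper_force: 0.0
```

```bash
python3 - <<'E'
from h import *
d=cap("wrist"); np.savez("w3.npz",**d); cv2.imwrite("pics/w3.png",d["color"][:,:,::-1])
s=robot.read_state(); print(s["ee_pos"],s["tcp_rot"])
ims=[cv2.resize(cv2.imread(f"pics/w{i}.png"),(400,300)) for i in (1,2,3)]
cv2.imwrite("pics/m1.png",np.vstack([np.hstack(ims[:2]),np.hstack([ims[2],ims[2]*0])]))
E
```

```text
[0.47144064 0.0341537  0.39913954] [-1.79779699e+02  3.85151395e-02 -1.74206985e+02]
```

View pics/m1.png

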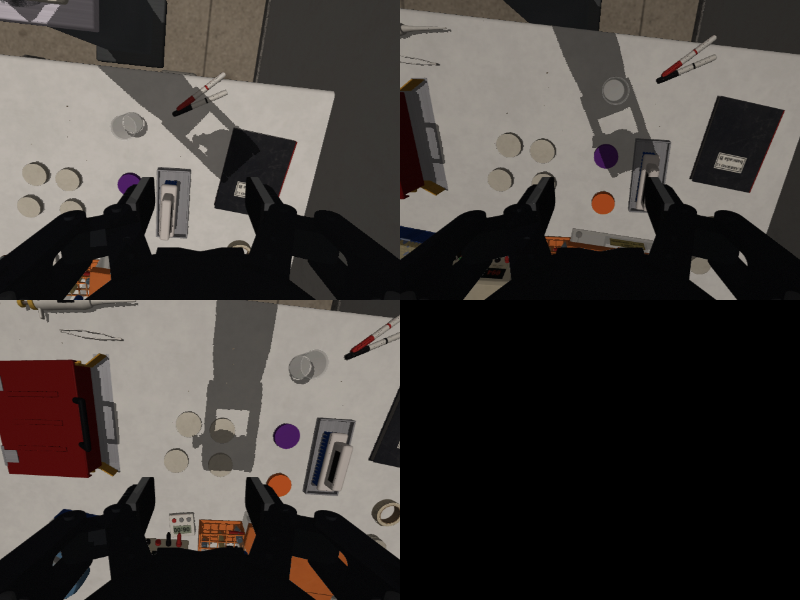

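The montage (640 px scaled by 0.625) confirms the choice. In the third panel:
- **Beige dishes:** (188,424), (221,430), (176,461), (219,464). They are clearly distinct from purple (286,436) and orange (279,485).
- **Tray and brush:** around (330,455).
- **Handle:** dark bar at (82,427), in front of the red hood.

```bash
python3 - <<'E'
from h import *
for n in ("w2","w3"):
    d=dict(np.load(f"{n}.npz")); P=cloud(d); hsv=cv2.cvtColor(d["color"],cv2.COLOR_RGB2HSV);H,S,V=[hsv[...,i] for i in range(3)]
    x,y,z=P[...,0],P[...,1],P[...,2]; v=np.mgrid[:480,:640][0]
    ok=(d["depth"]>0)&(d["depth"]>.3)&(x>.3)&(x<.7)
    print(n,"bench",np.median(z[ok&(abs(z)<.02)]))
    def show(t,m,amin=60):
        for c0,a,q in blobs(P,m,amin):
            print(t,c0,a,"mean",q.mean(0).round(4),"rect",rect(q),"z",np.percentile(q[:,2],[5,50,95]).round(4))
    show("disc",ok&(z>.009)&(z<.022)&(abs(y)<.3),200)
    show("ridge",ok&(z>.07)&(z<.1)&(y>.28)&(y<.4)&(x>.42)&(x<.64))
    show("back",ok&(z>.038)&(z<.1)&(y>.28)&(y<.42)&(x>.42)&(x<.64))
    show("tray",cv2.morphologyEx((ok&(z>.0105)&(z<.1)&(y>.29)&(y<.43)&(x>.4)&(x<.66)).astype(np.uint8),cv2.MORPH_CLOSE,np.ones((3,3))))
    show("red",ok&((H<6)|(H>174))&(S>150)&(z>.05),300)
    show("handle",ok&(V<60)&(z>.105)&(z<.14)&(y<-.1))
    show("boxfront",ok&(z>.006)&(z<.06)&(y<-.1)&(y>-.25)&~(((H<6)|(H>174))&(S>150)))
E
```

```text
w2 bench 0.0006833055933181953
disc [173.7 231.9] 1258 mean [0.4918 0.0155 0.0152] rect [492.4  14.9  57.7  59.3  49.6] z [0.0134 0.0153 0.0168]
disc [227.4 241.3] 1221 mean [0.498  0.0949 0.0152] rect [498.3  94.8  58.3  57.9   2.1] z [0.0134 0.0153 0.0168]
disc [329.  250.1] 1190 mean [0.4957 0.2467 0.0152] rect [496.9 246.9  59.3  57.2   6.7] z [0.0135 0.0152 0.0167]
disc [159.6 287.5] 1124 mean [ 0.5831 -0.0062  0.0151] rect [583.9  -6.7  58.2  58.2   4.4] z [0.0131 0.0152 0.0168]
disc [222.9 284.1] 288 mean [0.5673 0.0905 0.0148] rect [567.4  92.   21.7  55.9  29.8] z [0.0105 0.0149 0.0167]
disc [324.3 325. ] 1023 mean [0.6205 0.2532 0.015 ] rect [621.9 253.   58.7  57.5   5.9] z [0.0131 0.0152 0.0167]
ridge [404.6 274.6] 297 mean [0.4981 0.3464 0.082 ] rect [501.9 347.8  26.   23.3   4.9] z [0.0724 0.0838 0.0863]
ridge [390.3 322.9] 121 mean [0.5722 0.3395 0.0789] rect [564.7 338.7  57.9   7.6   9.4] z [0.0712 0.0793 0.0849]
back [394.4 283.7] 1655 mean [0.5226 0.3413 0.0578] rect [5.413e+02 3.489e+02 1.397e+02 3.790e+01 5.000e-01] z [0.0436 0.0488 0.0849]
tray [394.4 278.3] 27
[... 1587 characters left out ...]
42 0.3407 0.0502] rect [523.8 217.1 394.4 199.   83.6] z [0.0118 0.0479 0.0856]
red [ 73.5 188.3] 24814 mean [ 0.5005 -0.2689  0.0788] rect [ 506.6 -272.3  233.6  215.1    5.9] z [0.066  0.0794 0.089 ]
handle [134.2 198.3] 1067 mean [ 0.4934 -0.1711  0.1234] rect [ 496.7 -178.6   99.2   28.     6.7] z [0.1146 0.1247 0.127 ]
boxfront [160.4  58.1] 219 mean [ 0.3256 -0.1879  0.0088] rect [ 324.9 -196.2  105.    13.9   87.4] z [0.0066 0.0088 0.0108]
boxfront [145.9  97.7] 448 mean [ 0.3784 -0.1976  0.031 ] rect [ 379.9 -196.8   16.4   50.2   27.7] z [0.009  0.0318 0.0567]
boxfront [172.  270.5] 331 mean [ 0.6185 -0.1674  0.0238] rect [ 614.6 -167.6   43.7   12.6   58.9] z [0.0075 0.024  0.0378]
```

```bash
python3 - <<'E'
from h import *
d=dict(np.load("w3.npz")); P=cloud(d); hsv=cv2.cvtColor(d["color"],cv2.COLOR_RGB2HSV);V=hsv[...,2]
x,y,z=P[...,0],P[...,1],P[...,2]
q=P[(d["depth"]>.2)&(V<60)&(z>.1215)&(z<.14)&(y<-.1)&(y>-.25)]
r=rect(q);print(r,len(q),q[:,2].max())
xb=np.array([np.sin(np.radians(5.8)),-np.cos(np.radians(5.8))]);print("box",r[:2]/1000+.117*xb)
# lateral center from cheeks/red in box frame with origin guess
o=r[:2]/1000+.117*xb;yb=np.array([-xb[1],xb[0]])
for n in("w3","top0","side0"):
    d=dict(np.load(n+".npz"));P=cloud(d);hsv=cv2.cvtColor(d["color"],cv2.COLOR_RGB2HSV);H,S=hsv[...,0],hsv[...,1]
    m=((H<6)|(H>174))&(S>150)&(P[...,2]>.05)&(P[...,1]<-.15)&(d["depth"]>.3)
    q=P[m][:,:2]-o; bx=q@xb;by=q@yb; k=(abs(bx)<.08); print(n,"red y",np.percentile(by[k],[.5,99.5]),"x",np.percentile(bx,[.5,99.5]))
s=robot.read_state();print(s["ee_pos"])
E
```

```text
[ 495.9 -171.1   98.2   13.     5.4] 871 0.1292775785924561
box [ 0.50772359 -0.28750104]
w3 red y [-0.11517046  0.11522781] x [-0.09936126  0.08677356]
top0 red y [-0.11518545  0.1137276 ] x [-0.10064892  0.08763271]
side0 red y [-0.11070331  0.11539262] x [-0.08750982  0.09107381]
[0.47144064 0.0341537  0.39913954]
```

>>> step_arm --plan '[{"xyz": [-1,-38,12],"rot": [0,0,0],"fingers": 60},{"xyz": [-2,-76,24],"rot": [0,0,0],"fingers": 60},{"xyz": [-2,-114,36],"rot": [0,0,0],"fingers": 60},{"xyz": [-3,-152,48],"rot": [0,0,0],"fingers": 60},{"xyz": [-3,-190,60],"rot": [0,0,0],"fingers": 60}]'

```text
clock: 2.33
ee_pos: [0.4918, -0.149, 0.3386]
tcp_rot: [180.0, -0.0, -174.0]
wrist_force: [0.1, 0.9, 0.9]
finger_gap: 0.06
gripper_force: 0.0
```

>>> step_arm --plan '[{"xyz": [0,-10,40],"rot": [0,0,0],"fingers": 60},{"xyz": [-1,-16,80],"rot": [0,0,0],"fingers": 60},{"xyz": [-1,-16,115],"rot": [0,0,0],"fingers": 60},{"xyz": [-1,-16,140],"rot": [0,0,0],"fingers": 60},{"xyz": [-1,-16,150],"rot": [0,0,0],"fingers": 60}]'

```text
clock: 2.75
ee_pos: [0.4921, -0.1625, 0.1853]
tcp_rot: [179.8, -0.4, -174.1]
wrist_force: [0.3, -0.3, 0.0]
finger_gap: 0.0597
gripper_force: 0.0
```

```bash
python3 - <<'E'
from h import *
s=robot.read_state();p=s["ee_pos"];print(p,s["tcp_rot"],s["joints"].round(1))
print("dbar",(p-np.array([.496,-.171,.113])))
E
```

```text
[ 0.49211431 -0.1624762   0.1853    ] [ 179.82862085   -0.35820369 -174.06385389] [ -19.6   19.8  109.     0.    51.6 -115.5]
dbar [-0.00388569  0.0085238   0.0723    ]
```

>>> step_arm --plan '[{"xyz": [-1,-4,22],"rot": [0,0,0],"fingers": 60},{"xyz": [-2,-6,44],"rot": [0,0,0],"fingers": 60},{"xyz": [-3,-6,60],"rot": [0,0,0],"fingers": 60},{"xyz": [-3,-6,65],"rot": [0,0,0],"fingers": 60},{"xyz": [-3,-6,65],"rot": [0,0,0],"fingers": 60}]'

```text
clock: 3.17
ee_pos: [0.4979, -0.1685, 0.1238]
tcp_rot: [180.0, -0.1, -174.0]
wrist_force: [-0.0, 0.4, 0.6]
finger_gap: 0.0601
gripper_force: 0.0
```

```bash
python3 - <<'E'
from h import *
d=cap("wrist"); cv2.imwrite("pics/w4.png",d["color"][:,:,::-1])
s=robot.read_state();p=s["ee_pos"];print(p,s["tcp_rot"],d["position"],d["attitude"])
P=cloud(d);hsv=cv2.cvtColor(d["color"],cv2.COLOR_RGB2HSV);V=hsv[...,2]
x,y,z=P[...,0],P[...,1],P[...,2]
q=P[(d["depth"]>.12)&(V<70)&(z>.118)&(z<.135)&(y<-.1)&(y>-.25)&(x>.43)&(x<.55)]
print(len(q),rect(q) if len(q)>5 else 0)
E
```

```text
[ 0.49855413 -0.1687381   0.12472755] [ 1.79997101e+02 -5.24133014e-03 -1.74011386e+02] [ 0.43186053 -0.17591327  0.25886254] [ 1.64808435e+02 -3.69127622e-02  9.59931154e+01]
7653 [ 496.1 -173.4   69.8   82.1   56.9]
```

View pics/w4.png

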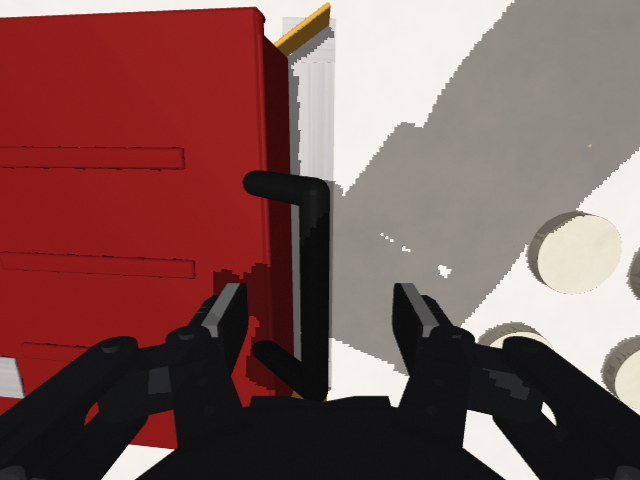

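The wrist view shows the bar at column 315, rows 185–400, centred between the fingertips at columns 235 and 405. I'll lower slightly and close.

>>> step_arm --plan '[{"xyz": [2,-2,9],"rot": [0,0,0],"fingers": 30},{"xyz": [2,-2,10],"rot": [0,0,0],"fingers": 5},{"xyz": [2,-2,10],"rot": [0,0,0],"fingers": 5},{"xyz": [2,-2,10],"rot": [0,0,0],"fingers": 5},{"xyz": [2,-2,10],"rot": [0,0,0],"fingers": 5}]' --grip_force 30

```text
clock: 3.63
ee_pos: [0.4966, -0.171, 0.1148]
tcp_rot: [180.0, 0.0, -174.0]
wrist_force: [-1.0, 1.8, 0.7]
finger_gap: 0.0106
gripper_force: 29.2
```

>>> step_arm --plan '[{"xyz": [0,0,0],"rot": [0,0,0],"fingers": 5},{"xyz": [0,0,0],"rot": [0,0,0],"fingers": 5}]'

```text
clock: 3.8
ee_pos: [0.4966, -0.1709, 0.1146]
tcp_rot: [180.0, 0.0, -174.0]
wrist_force: [0.2, 2.2, 1.3]
finger_gap: 0.0108
gripper_force: 29.3
```

```bash
python3 - <<'E'
import numpy as np
# arc offsets in box (dx, dz) from theta0
r=217;a0=np.radians(8.2)+.13
for t in np.arange(.13,1.72,.1):
    a=np.radians(8.2)+t
    print(round(t,2),"tool y",round(-r*(np.cos(a0)-np.cos(a)),0),"tool z",round(-r*(np.sin(a)-np.sin(a0)),0))
E
```

```text
0.13 tool y -0.0 tool z -0.0
0.23 tool y -7.0 tool z -21.0
0.33 tool y -16.0 tool z -40.0
0.43 tool y -27.0 tool z -59.0
0.53 tool y -39.0 tool z -77.0
0.63 tool y -54.0 tool z -93.0
0.73 tool y -70.0 tool z -108.0
0.83 tool y -87.0 tool z -121.0
0.93 tool y -105.0 tool z -132.0
1.03 tool y -125.0 tool z -142.0
1.13 tool y -145.0 tool z -149.0
1.23 tool y -166.0 tool z -154.0
1.33 tool y -188.0 tool z -157.0
1.43 tool y -209.0 tool z -158.0
1.53 tool y -231.0 tool z -157.0
1.63 tool y -253.0 tool z -154.0
```

>>> step_arm --plan '[{"xyz": [0,-7,-21],"rot": [0,0,0],"fingers": 5},{"xyz": [0,-16,-40],"rot": [0,0,0],"fingers": 5},{"xyz": [0,-27,-59],"rot": [0,0,0],"fingers": 5},{"xyz": [0,-39,-77],"rot": [0,0,0],"fingers": 5},{"xyz": [0,-54,-93],"rot": [0,0,0],"fingers": 5}]'

```text
clock: 4.22
ee_pos: [0.5018, -0.2223, 0.2086]
tcp_rot: [179.7, -0.0, -174.1]
wrist_force: [-0.0, 15.5, 9.8]
finger_gap: 0.0109
gripper_force: 30.4
```

>>> step_arm --plan '[{"xyz": [0,-16,-15],"rot": [0,0,0],"fingers": 5},{"xyz": [0,-33,-28],"rot": [0,0,0],"fingers": 5},{"xyz": [0,-51,-39],"rot": [0,0,0],"fingers": 5},{"xyz": [0,-71,-49],"rot": [0,0,0],"fingers": 5},{"xyz": [0,-91,-56],"rot": [0,0,0],"fingers": 5}]'

```text
clock: 4.63
ee_pos: [0.5115, -0.3148, 0.2656]
tcp_rot: [179.9, 0.0, -174.0]
wrist_force: [-0.7, 5.0, 4.9]
finger_gap: 0.0106
gripper_force: 31.1
```

>>> step_arm --plan '[{"xyz": [0,-21,-5],"rot": [0,0,0],"fingers": 5},{"xyz": [0,-43,-8],"rot": [0,0,0],"fingers": 5},{"xyz": [0,-64,-9],"rot": [0,0,0],"fingers": 5},{"xyz": [0,-86,-8],"rot": [0,0,0],"fingers": 5},{"xyz": [0,-100,-6],"rot": [0,0,0],"fingers": 5}]'

```text
clock: 5.05
ee_pos: [0.522, -0.4164, 0.2701]
tcp_rot: [-180.0, 0.0, -174.1]
wrist_force: [-0.1, 2.8, 4.6]
finger_gap: 0.0106
gripper_force: 32.6
```

>>> step_arm --plan '[{"xyz": [0,0,0],"rot": [0,0,0],"fingers": 5},{"xyz": [0,0,0],"rot": [0,0,0],"fingers": 5}]'

```text
clock: 5.22
ee_pos: [0.5221, -0.4165, 0.27]
tcp_rot: [-179.9, 0.0, -174.1]
wrist_force: [-0.9, -2.6, 6.4]
finger_gap: 0.0105
gripper_force: 32.5
```

```bash
python3 - <<'E'
from h import *
d=cap("side"); cv2.imwrite("pics/s1.png",d["color"][:,:,::-1])
d=cap("wrist"); cv2.imwrite("pics/w5.png",d["color"][:,:,::-1])
a,b=[cv2.resize(cv2.imread(f"pics/{n}.png"),(400,300)) for n in("s1","w5")];cv2.imwrite("pics/m2.png",np.hstack([a,b]))
s=robot.read_state();print(s["ee_pos"],s["wrist_force"],s["joints"])
E
```

```text
[ 0.52204595 -0.41592551  0.2701262 ] [-1.39560164 -2.06401384  4.98559081] [-3.95327630e+01  2.60396018e+01  8.61938569e+01 -8.34519773e-02
  6.76377731e+01 -1.35447384e+02]
```

View pics/m2.png

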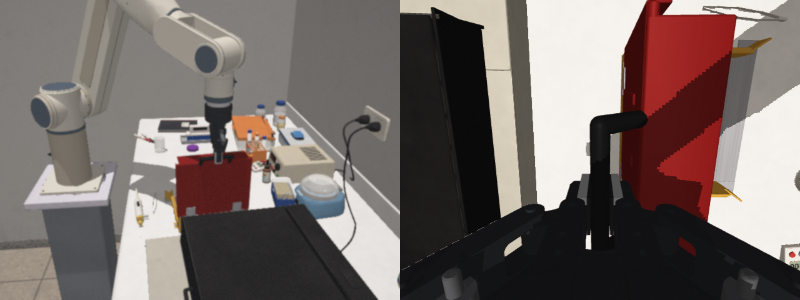

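The side view shows the hood standing nearly straight up, with the fingers on the handle at (218,155) in the montage. The wrist view agrees. Next I release, lift and travel to the brush.

>>> step_arm --plan '[{"xyz": [0,0,0],"rot": [0,0,0],"fingers": 60},{"xyz": [0,0,0],"rot": [0,0,0],"fingers": 60},{"xyz": [0,0,-20],"rot": [0,0,0],"fingers": 60},{"xyz": [0,0,-55],"rot": [0,0,0],"fingers": 60},{"xyz": [0,0,-90],"rot": [0,0,0],"fingers": 60}]'

```text
clock: 5.73
ee_pos: [0.5213, -0.4137, 0.3583]
tcp_rot: [179.8, -0.2, -174.0]
wrist_force: [1.2, -0.5, 0.7]
finger_gap: 0.0599
gripper_force: 0.0
```

>>> step_arm --plan '[{"xyz": [-5,38,0],"rot": [0,0,0],"fingers": 60},{"xyz": [-10,76,0],"rot": [0,0,0],"fingers": 60},{"xyz": [-15,114,0],"rot": [0,0,0],"fingers": 60},{"xyz": [-20,152,0],"rot": [0,0,0],"fingers": 60},{"xyz": [-25,190,0],"rot": [0,0,0],"fingers": 60}]'

```text
clock: 6.15
ee_pos: [0.5265, -0.2211, 0.3589]
tcp_rot: [180.0, -0.0, -174.0]
wrist_force: [1.2, 0.0, -0.2]
finger_gap: 0.0604
gripper_force: 0.0
```

>>> step_arm --plan '[{"xyz": [-5,38,0],"rot": [0,0,0],"fingers": 60},{"xyz": [-10,76,0],"rot": [0,0,0],"fingers": 60},{"xyz": [-15,114,0],"rot": [0,0,0],"fingers": 60},{"xyz": [-20,152,0],"rot": [0,0,0],"fingers": 60},{"xyz": [-25,190,0],"rot": [0,0,0],"fingers": 60}]'

```text
clock: 6.57
ee_pos: [0.5315, -0.0295, 0.359]
tcp_rot: [180.0, -0.0, -174.0]
wrist_force: [1.1, 0.2, -0.7]
finger_gap: 0.06
gripper_force: 0.0
```

>>> step_arm --plan '[{"xyz": [-5,38,0],"rot": [0,0,0],"fingers": 60},{"xyz": [-10,76,0],"rot": [0,0,0],"fingers": 60},{"xyz": [-15,114,0],"rot": [0,0,0],"fingers": 60},{"xyz": [-20,152,0],"rot": [0,0,0],"fingers": 60},{"xyz": [-25,190,0],"rot": [0,0,0],"fingers": 60}]'

```text
clock: 6.98
ee_pos: [0.5366, 0.1621, 0.359]
tcp_rot: [-180.0, -0.0, -174.0]
wrist_force: [1.2, -0.9, -0.2]
finger_gap: 0.06
gripper_force: 0.0
```

>>> step_arm --plan '[{"xyz": [-5,38,0],"rot": [0,0,1],"fingers": 60},{"xyz": [-10,76,0],"rot": [0,0,2],"fingers": 60},{"xyz": [-15,114,10],"rot": [0,0,4],"fingers": 60},{"xyz": [-20,145,25],"rot": [0,0,5.5],"fingers": 60},{"xyz": [-25,150,40],"rot": [0,0,5.5],"fingers": 60}]'

```text
clock: 7.4
ee_pos: [0.5456, 0.3168, 0.3186]
tcp_rot: [179.9, 0.0, -179.4]
wrist_force: [1.2, -0.4, -0.6]
finger_gap: 0.0604
gripper_force: 0.0
```

```bash
python3 - <<'E'
from h import *
s=robot.read_state();print(s["ee_pos"],s["tcp_rot"],s["joints"].round(1))
d=cap("top"); np.savez("top1.npz",**d);cv2.imwrite("pics/t1.png",d["color"][:,:,::-1])
P=cloud(d);z=P[...,2]
hsv=cv2.cvtColor(d["color"],cv2.COLOR_RGB2HSV);H,S=hsv[...,0],hsv[...,1]
m=((H<6)|(H>174))&(S>150)&(z>.05)&(P[...,1]<-.15); q=P[m]; o=np.array([.5077,-.2875]);xb=np.array([.101,-.995]);bx=(q[:,:2]-o)@xb
print("hood top z",np.percentile(q[:,2],[1,50,99]),"bx",np.percentile(bx,[1,50,99]))
d=cap("wrist");np.savez("w6.npz",**d);cv2.imwrite("pics/w6.png",d["color"][:,:,::-1])
E
```

```text
[0.54561257 0.31676221 0.31855689] [ 1.79889525e+02  3.21408762e-02 -1.79357761e+02] [ 29.   20.4  88.3   0.1  71.2 -61.7]
hood top z [0.07378617 0.25038593 0.25493361] bx [0.04516478 0.08040263 0.09668387]
```

View pics/w6.png

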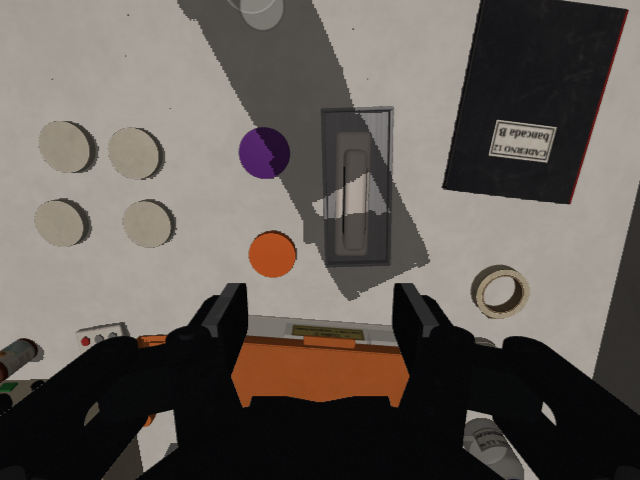

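The hood's top edge is now at z ≈ 0.25, so it is up. In the wrist view the tray corners are (322,107), (393,107), (390,264) and (326,265), and the brush ridge runs from (354,152) to (355,248).

```bash
python3 - <<'E'
from h import *
d=dict(np.load("w6.npz"));P=cloud(d);x,y,z=np.moveaxis(P,-1,0);ok=d["depth"]>.2
u=np.mgrid[:480,:640][1];v=np.mgrid[:480,:640][0]
win=(u>312)&(u<402)&(v>98)&(v<272)&ok
for t,lo,hi in(("ridge",.075,.1),("back+",.042,.1),("trayrim",.0135,.1)):
    q=P[win&(z>lo)&(z<hi)];print(t,rect(q),np.percentile(q[:,2],[50,99]).round(4),len(q))
E
```

```text
ridge [5.411e+02 3.494e+02 1.019e+02 2.310e+01 5.000e-01] [0.0848 0.0869] 2196
back+ [5.418e+02 3.494e+02 1.388e+02 3.810e+01 5.000e-01] [0.0803 0.0867] 4154
trayrim [539.8 358.  190.1  82.2   2.4] [0.0482 0.0866] 5801
```

>>> step_arm --plan '[{"xyz": [1,12,35],"rot": [0,0,0],"fingers": 60},{"xyz": [3,24,70],"rot": [0,0,0],"fingers": 60},{"xyz": [4,32,105],"rot": [0,0,0],"fingers": 60},{"xyz": [4,32,140],"rot": [0,0,0],"fingers": 60},{"xyz": [4,32,175],"rot": [0,0,0],"fingers": 60}]'

```text
clock: 7.92
ee_pos: [0.5425, 0.3426, 0.1437]
tcp_rot: [-180.0, 0.0, -179.5]
wrist_force: [1.0, -0.6, -0.9]
finger_gap: 0.0601
gripper_force: 0.0
```

>>> step_arm --plan '[{"xyz": [0,0,30],"rot": [0,0,0],"fingers": 60},{"xyz": [0,0,55],"rot": [0,0,0],"fingers": 60},{"xyz": [0,0,70],"rot": [0,0,0],"fingers": 60},{"xyz": [0,0,76],"rot": [0,0,0],"fingers": 60},{"xyz": [0,0,76],"rot": [0,0,0],"fingers": 60}]'

```text
clock: 8.33
ee_pos: [0.5419, 0.342, 0.0674]
tcp_rot: [-179.9, -0.1, -179.6]
wrist_force: [-1.0, -0.4, -0.3]
finger_gap: 0.06
gripper_force: 0.0
```

```bash
python3 - <<'E'
from h import *
s=robot.read_state();print(s["ee_pos"],s["tcp_rot"],s["wrist_force"])
E
```

```text
[0.5418755  0.3420204  0.06736919] [-1.79911214e+02 -1.26255520e-01 -1.79582539e+02] [-1.04858367 -0.36492176 -0.28296423]
```

>>> step_arm --plan '[{"xyz": [0,4,2],"rot": [0,0,0],"fingers": 60},{"xyz": [0,7,5],"rot": [0,0,0],"fingers": 60},{"xyz": [0,7,5],"rot": [0,0,0],"fingers": 40},{"xyz": [0,7,5],"rot": [0,0,0],"fingers": 10},{"xyz": [0,7,5],"rot": [0,0,0],"fingers": 10}]' --grip_force 70

```text
clock: 8.75
ee_pos: [0.5425, 0.351, 0.0641]
tcp_rot: [180.0, 0.1, -179.5]
wrist_force: [-0.5, 0.2, 0.8]
finger_gap: 0.0242
gripper_force: 0.0
```

>>> step_arm --plan '[{"xyz": [0,0,0],"rot": [0,0,0],"fingers": 10},{"xyz": [0,0,0],"rot": [0,0,0],"fingers": 10},{"xyz": [0,0,-5],"rot": [0,0,0],"fingers": 10},{"xyz": [0,0,-25],"rot": [0,0,0],"fingers": 10},{"xyz": [0,0,-60],"rot": [0,0,0],"fingers": 10}]'

```text
clock: 9.17
ee_pos: [0.5393, 0.3489, 0.12]
tcp_rot: [-179.7, -0.4, -179.5]
wrist_force: [-0.1, 0.7, -2.5]
finger_gap: 0.0205
gripper_force: 68.7
```

```bash
cat > pl.py <<'E'
from h import *
import sys
O=np.array([.5077,-.2875]);xb=np.array([np.sin(np.radians(5.8)),-np.cos(np.radians(5.8))]);yb=np.array([-xb[1],xb[0]])
def tobox(p): p=np.array(p[:2])-O; return np.array([p@xb,p@yb])*1000
def world(b): return O+(b[0]*xb+b[1]*yb)/1000
E
python3 - <<'E'
from pl import *
s=robot.read_state();print(s["ee_pos"],s["tcp_rot"],s["finger_gap"],s["gripper_force"])
for n,p in dict(A=(.584,.1003),B=(.5838,-.007),C=(.4985,.0943),D=(.4924,.0147),pur=(.4965,.2466),ora=(.62,.2545),tcp=s["ee_pos"]).items(): print(n,tobox(p).round(0))
d=cap("wrist");np.savez("w7.npz",**d);P=cloud(d);x,y,z=np.moveaxis(P,-1,0);hsv=cv2.cvtColor(d["color"],cv2.COLOR_RGB2HSV);V=hsv[...,2]
cv2.imwrite("pics/w7.png",d["color"][:,:,::-1])
q=P[(d["depth"]>.08)&(V>120)&(z>.06)&(z<.15)&(abs(x-.54)<.1)&(abs(y-.35)<.06)];print(rect(q),np.percentile(q[:,2],[2,50,98]),len(q))
E
```

```text
[0.53933413 0.34892465 0.119966  ] [-179.7395387    -0.42330275 -179.52954773] 0.020493568348756645 68.66747260093689
A [-378.  115.]
B [-271.  104.]
C [-381.   29.]
D [-302.   15.]
pur [-532.   43.]
ora [-528.  166.]
tcp [-630.   96.]
[561.4 344.8  68.4  38.    6.8] [0.09845651 0.10006118 0.1390223 ] 15
```

>>> step_arm --plan '[{"xyz": [13,-33,0],"rot": [0,0,0],"fingers": 10},{"xyz": [26,-66,0],"rot": [0,0,0],"fingers": 10},{"xyz": [39,-99,0],"rot": [0,0,-1],"fingers": 10},{"xyz": [52,-132,0],"rot": [0,0,-3],"fingers": 10},{"xyz": [65,-165,0],"rot": [0,0,-5.3],"fingers": 10}]'

```text
clock: 9.63
ee_pos: [0.4775, 0.1839, 0.1234]
tcp_rot: [-180.0, 0.0, -174.1]
wrist_force: [0.0, 1.2, -2.4]
finger_gap: 0.0208
gripper_force: 69.1
```

>>> step_arm --plan '[{"xyz": [0,0,0],"rot": [0,0,0],"fingers": 10},{"xyz": [0,0,0],"rot": [0,0,0],"fingers": 10}]'

```text
clock: 9.8
ee_pos: [0.4776, 0.1836, 0.1234]
tcp_rot: [-180.0, -0.1, -174.4]
wrist_force: [0.6, 0.9, -2.4]
finger_gap: 0.0209
gripper_force: 69.4
```

```bash
cat > st.py <<'E'
from pl import *
s=robot.read_state();print(s["clock"],"box",tobox(s["ee_pos"]).round(1),"z",s["ee_pos"][2].round(4),"rot",s["tcp_rot"].round(1),s["finger_gap"].round(4),s["gripper_force"].round(0))
E
python3 st.py; python3 -c "
from h import *
d=cap('wrist');cv2.imwrite('pics/w8.png',d['color'][:,:,::-1])"
```

```text
Traceback (most recent call last):
  File "st.py", line 2, in <module>
    s=robot.read_state();print(s["clock"],"box",tobox(s["ee_pos"]).round(1),"z",s["ee_pos"][2].round(4),"rot",s["tcp_rot"].round(1),s["finger_gap"].round(4),s["gripper_force"].round(0))
                                                                                                                                    ^^^^^^^^^^^^^^^^^^^^^
AttributeError: 'float' object has no attribute 'round'
```

View pics/w8.png

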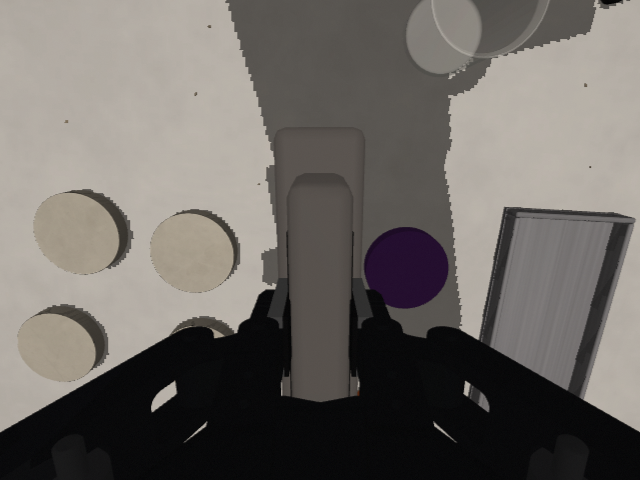

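The brush is held upright and square in the gripper (ridge at column 320, back from column 275 to 365). Purple is at (405,267), and the target dishes are at (80,232), (193,250) and (60,345). I'll lower behind dish C and sweep C and D.

>>> step_arm --plan '[{"xyz": [9,-16,0],"rot": [0,0,0],"fingers": 10},{"xyz": [18,-32,10],"rot": [0,0,0],"fingers": 10},{"xyz": [18,-32,35],"rot": [0,0,0],"fingers": 10},{"xyz": [18,-32,53],"rot": [0,0,0],"fingers": 10},{"xyz": [18,-32,58],"rot": [0,0,0],"fingers": 10}]'

```text
clock: 10.27
ee_pos: [0.4633, 0.1519, 0.0634]
tcp_rot: [-180.0, -0.1, -174.2]
wrist_force: [-0.5, -0.2, -2.1]
finger_gap: 0.0209
gripper_force: 69.5
```

```bash
sed -i 's/s\["finger_gap"\].*/s["finger_gap"],s["gripper_force"],s["wrist_force"].round(1))/' st.py; python3 st.py
```

```text
10.2667 box [-4.417e+02  3.000e-01] z 0.0634 rot [-1.800e+02 -1.000e-01 -1.742e+02] 0.02089021517845044 69.47855472564697 [-0.5 -0.2 -2.1]
```

>>> step_arm --plan '[{"xyz": [0,-10,-2],"rot": [0,0,0],"fingers": 10},{"xyz": [1,-22,-2],"rot": [0,0,0],"fingers": 10},{"xyz": [2,-36,-2],"rot": [0,0,0],"fingers": 10},{"xyz": [2,-50,-2],"rot": [0,0,0],"fingers": 10},{"xyz": [3,-65,-2],"rot": [0,0,0],"fingers": 10}]'

```text
clock: 10.68
ee_pos: [0.4687, 0.0857, 0.0687]
tcp_rot: [180.0, 0.2, -174.2]
wrist_force: [0.5, 0.9, -2.0]
finger_gap: 0.0208
gripper_force: 69.4
```

>>> step_arm --plan '[{"xyz": [0,-15,0],"rot": [0,0,0],"fingers": 10},{"xyz": [1,-30,0],"rot": [0,0,0],"fingers": 10},{"xyz": [2,-45,0],"rot": [0,0,0],"fingers": 10},{"xyz": [2,-60,0],"rot": [0,0,0],"fingers": 10},{"xyz": [3,-75,0],"rot": [0,0,0],"fingers": 10}]'

```text
clock: 11.1
ee_pos: [0.4732, 0.0102, 0.0688]
tcp_rot: [-180.0, 0.2, -174.2]
wrist_force: [0.6, 0.3, -1.8]
finger_gap: 0.0212
gripper_force: 69.6
```

```bash
cat > dish.py <<'E'
from pl import *
import sys
exec(open('st.py').read().split('\n',1)[1])
for n in ("wrist","top"):
    d=cap(n);P=cloud(d);x,y,z=np.moveaxis(P,-1,0);hsv=cv2.cvtColor(d["color"],cv2.COLOR_RGB2HSV);H,S,V=[hsv[...,i] for i in range(3)]
    cv2.imwrite(f"pics/last_{n}.png",d["color"][:,:,::-1])
    m=(d["depth"]>.05)&(z>.010)&(z<.024)&(x>.35)&(x<.68)&(y<.18)&(y>-.4)&(S>8)&(S<90)&(H>8)&(H<40)
    for c,a,q in blobs(P,m,60):
        r=rect(q); print(n,c,a,"box",tobox(r[:2]/1000).round(0),r[2:],q[:,2].mean().round(4))
E
python3 dish.py
```

```text
11.1 box [-299.7   -4.2] z 0.0688 rot [-180.     0.2 -174.2] 0.021158945739250062 69.5752215385437 [ 0.6  0.3 -1.8]
wrist [175.9 270.6] 12523 box [-221.    5.] [91.8 59.4 59.5] 0.0153
top [275.3 232.7] 214 box [-389.  121.] [37.7 57.2 61.4] 0.0147
top [319.8 226. ] 112 box [-272.  124.] [52.3 20.4 87.5] 0.0151
top [356.4 270.6] 193 box [-192.   -6.] [58.  27.7  3.7] 0.0146
```

>>> step_arm --plan '[{"xyz": [0,-14,1],"rot": [0,0,0],"fingers": 10},{"xyz": [1,-28,2],"rot": [0,0,0],"fingers": 10},{"xyz": [2,-42,3],"rot": [0,0,0],"fingers": 10},{"xyz": [2,-56,3],"rot": [0,0,0],"fingers": 10},{"xyz": [3,-70,3],"rot": [0,0,0],"fingers": 10}]'

```text
clock: 11.62
ee_pos: [0.4768, -0.0589, 0.0653]
tcp_rot: [-180.0, 0.1, -174.2]
wrist_force: [0.5, 1.0, -1.6]
finger_gap: 0.021
gripper_force: 69.6
```

```bash
python3 dish.py
```

```text
11.6167 box [-230.6   -7.6] z 0.0653 rot [-1.800e+02  1.000e-01 -1.742e+02] 0.020990983194651678 69.58157300949097 [ 0.5  1.  -1.6]
wrist [203.6 248.6] 12689 box [-171.  -11.] [89.6 59.5 30.9] 0.0153
top [279.1 234.2] 386 box [-381.  115.] [58.4 56.  44.4] 0.0148
top [314.8 231.8] 157 box [-289.  110.] [25.1 56.8 76.9] 0.015
```

>>> step_arm --plan '[{"xyz": [0,-14,0],"rot": [0,0,0],"fingers": 10},{"xyz": [1,-28,0],"rot": [0,0,0],"fingers": 10},{"xyz": [2,-42,0],"rot": [0,0,0],"fingers": 10},{"xyz": [2,-56,0],"rot": [0,0,0],"fingers": 10},{"xyz": [3,-70,0],"rot": [0,0,0],"fingers": 10}]'

```text
clock: 12.13
ee_pos: [0.4806, -0.1282, 0.065]
tcp_rot: [-180.0, 0.1, -174.2]
wrist_force: [-0.1, 0.2, -2.1]
finger_gap: 0.0205
gripper_force: 69.6
```

```bash
python3 dish.py; python3 -c "
import cv2,numpy as np
a,b=[cv2.resize(cv2.imread(f'pics/last_{n}.png'),(400,300)) for n in('wrist','top')];cv2.imwrite('pics/m3.png',np.hstack([a,b]))"
```

```text
12.1333 box [-161.2  -10.9] z 0.065 rot [-1.800e+02  1.000e-01 -1.742e+02] 0.020504543453314088 69.58643674850464 [-0.1  0.2 -2.1]
wrist [229.1 248.1] 11546 box [-113.  -13.] [89.  51.1  6.1] 0.0172
wrist [482.2 403. ] 134 box [-260.   79.] [ 9.5  6.1 67.8] 0.0136
wrist [635.2 423.7] 106 box [-358.   95.] [ 5.1  7.7 73.8] 0.0126
top [279.1 234.2] 387 box [-381.  115.] [58.6 56.  43.6] 0.0149
top [320.3 232.8] 386 box [-273.  105.] [55.1 59.4 88.4] 0.015
```

View pics/m3.png

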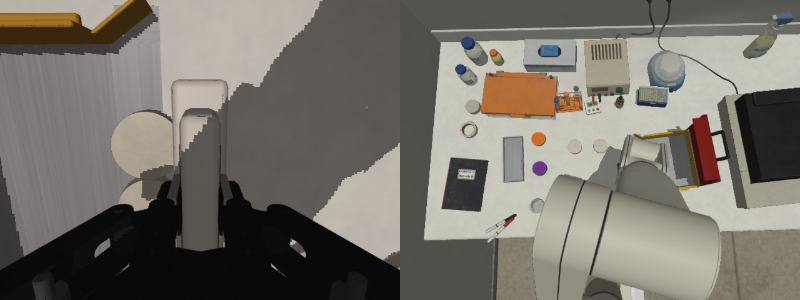

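C and D now sit side by side against the brush ((150,145) in the left panel). I'll push the last stretch, back off and lift.

>>> step_arm --plan '[{"xyz": [0,-15,0],"rot": [0,0,0],"fingers": 10},{"xyz": [0,-30,0],"rot": [0,0,0],"fingers": 10},{"xyz": [0,-45,0],"rot": [0,0,0],"fingers": 10},{"xyz": [0,-60,0],"rot": [0,0,0],"fingers": 10},{"xyz": [0,-72,0],"rot": [0,0,0],"fingers": 10}]'

```text
clock: 12.65
ee_pos: [0.4877, -0.1998, 0.0647]
tcp_rot: [-180.0, 0.0, -174.2]
wrist_force: [-0.2, -0.2, -1.8]
finger_gap: 0.021
gripper_force: 69.5
```

```bash
python3 dish.py
```

```text
12.65 box [-89.3 -11. ] z 0.0647 rot [-180.     0.  -174.2] 0.020974267332920106 69.53352212905884 [-0.2 -0.2 -1.8]
wrist [229.  248.5] 11575 box [-40. -13.] [88.1 51.8  5.7] 0.0183
wrist [620.3 408.8] 1028 box [-274.   82.] [36.3 16.  67.5] 0.0145
top [279.2 234.2] 386 box [-381.  115.] [58.7 55.9 44.5] 0.0151
top [320.2 232.9] 382 box [-273.  105.] [55.1 58.3 88.9] 0.0147
```

>>> step_arm --plan '[{"xyz": [0,10,0],"rot": [0,0,0],"fingers": 10},{"xyz": [0,25,-10],"rot": [0,0,0],"fingers": 10},{"xyz": [0,40,-30],"rot": [0,0,0],"fingers": 10},{"xyz": [0,60,-55],"rot": [0,0,0],"fingers": 10},{"xyz": [0,90,-65],"rot": [0,0,0],"fingers": 10}]'

```text
clock: 13.17
ee_pos: [0.479, -0.1092, 0.1315]
tcp_rot: [-179.9, 0.1, -174.3]
wrist_force: [2.1, -0.7, -1.1]
finger_gap: 0.0208
gripper_force: 69.5
```

```bash
python3 dish.py
```

```text
13.1667 box [-180.3  -10.5] z 0.1315 rot [-1.799e+02  1.000e-01 -1.743e+02] 0.02084098852044789 69.50634241104126 [ 2.1 -0.7 -1.1]
wrist [127.7 242.9] 10864 box [-41.   2.] [117.9  60.4   6.9] 0.0181
wrist [571.7 371.6] 2480 box [-384.  105.] [60.2 35.  66.4] 0.0149
top [279.  234.2] 388 box [-381.  115.] [57.6 57.7 38.2] 0.0148
top [320.4 232.9] 381 box [-273.  105.] [55.1 59.7 89.2] 0.0149
```

>>> step_arm --plan '[{"xyz": [-21,30,0],"rot": [0,0,0],"fingers": 10},{"xyz": [-42,60,0],"rot": [0,0,0],"fingers": 10},{"xyz": [-63,90,0],"rot": [0,0,0],"fingers": 10},{"xyz": [-84,120,0],"rot": [0,0,0],"fingers": 10},{"xyz": [-105,150,0],"rot": [0,0,0],"fingers": 10}]'

```text
clock: 13.68
ee_pos: [0.5671, 0.0521, 0.1288]
tcp_rot: [180.0, -0.1, -174.2]
wrist_force: [0.9, -0.6, -2.8]
finger_gap: 0.0209
gripper_force: 69.7
```

>>> step_arm --plan '[{"xyz": [-18,30,0],"rot": [0,0,5],"fingers": 10},{"xyz": [-36,60,0],"rot": [0,0,10],"fingers": 10},{"xyz": [-63,90,0],"rot": [0,0,15],"fingers": 10},{"xyz": [-63,90,0],"rot": [0,0,20],"fingers": 10},{"xyz": [-63,90,0],"rot": [0,0,20],"fingers": 10}]'

```text
clock: 14.1
ee_pos: [0.6209, 0.1483, 0.1285]
tcp_rot: [-180.0, -0.0, 165.8]
wrist_force: [-0.2, 0.1, -2.5]
finger_gap: 0.021
gripper_force: 69.8
```

```bash
python3 dish.py
```

```text
14.1 box [-422.2  156.7] z 0.1285 rot [-180.    -0.   165.8] 0.02097012381057346 69.76366996765137 [-0.2  0.1 -2.5]
wrist [238.8 199. ] 5378 box [-376.  114.] [53.7 58.7 76.2] 0.0154
wrist [ 97.  236.3] 5439 box [-271.  105.] [58.6 59.6 18.8] 0.0152
top [320.3 232.9] 384 box [-273.  105.] [55.2 59.2 89.1] 0.0152
top [284.1 233.6] 182 box [-367.  116.] [54.1 29.5 14.6] 0.0147
top [413.4 260.7] 821 box [-43.   1.] [115.8  59.6   6.5] 0.0175
```

>>> step_arm --plan '[{"xyz": [0,0,25],"rot": [0,0,0],"fingers": 10},{"xyz": [0,0,48],"rot": [0,0,0],"fingers": 10},{"xyz": [0,0,60],"rot": [0,0,0],"fingers": 10},{"xyz": [0,0,63],"rot": [0,0,0],"fingers": 10},{"xyz": [0,-10,63],"rot": [0,0,0],"fingers": 10}]'

```text
clock: 14.62
ee_pos: [0.6182, 0.1359, 0.0655]
tcp_rot: [-180.0, -0.1, 165.9]
wrist_force: [0.1, -0.0, -1.7]
finger_gap: 0.0208
gripper_force: 69.9
```

>>> step_arm --plan '[{"xyz": [0,-14,0],"rot": [0,0,0],"fingers": 10},{"xyz": [1,-28,0],"rot": [0,0,0],"fingers": 10},{"xyz": [1,-42,0],"rot": [0,0,0],"fingers": 10},{"xyz": [2,-56,0],"rot": [0,0,0],"fingers": 10},{"xyz": [2,-70,0],"rot": [0,0,0],"fingers": 10}]'

```text
clock: 15.03
ee_pos: [0.5993, 0.0665, 0.0671]
tcp_rot: [180.0, 0.0, 165.7]
wrist_force: [0.2, 0.7, -1.7]
finger_gap: 0.0211
gripper_force: 70.0
```

```bash
python3 dish.py
```

```text
15.0333 box [-342.9  126.9] z 0.0671 rot [180.    0.  165.7] 0.02108094835339083 69.9931812286377 [ 0.2  0.7 -1.7]
wrist [192.1 247. ] 17382 box [-280.   97.] [ 59.1 117.3  20.2] 0.0153
top [330.6 232. ] 300 box [-244.  104.] [57.8 42.2  8.9] 0.0148
top [413.3 260.7] 822 box [-44.   1.] [116.   59.4   4.7] 0.0176
```

>>> step_arm --plan '[{"xyz": [0,-14,0],"rot": [0,0,0],"fingers": 10},{"xyz": [1,-28,0],"rot": [0,0,0],"fingers": 10},{"xyz": [1,-42,0],"rot": [0,0,0],"fingers": 10},{"xyz": [2,-56,0],"rot": [0,0,0],"fingers": 10},{"xyz": [2,-70,0],"rot": [0,0,0],"fingers": 10}]'

```text
clock: 15.55
ee_pos: [0.5798, -0.0004, 0.0663]
tcp_rot: [-180.0, -0.0, 165.8]
wrist_force: [0.2, 0.6, -1.8]
finger_gap: 0.0208
gripper_force: 70.0
```

```bash
python3 dish.py; cp pics/last_wrist.png pics/w9.png
```

```text
15.55 box [-278.3  100.7] z 0.0663 rot [-180.    -0.   165.8] 0.0208248741563823 69.97855424880981 [ 0.2  0.6 -1.8]
wrist [219.5 250.8] 14471 box [-226.   82.] [ 56.4 110.3  55.1] 0.0153
top [413.3 260.8] 820 box [-43.   1.] [117.   59.1   5.9] 0.0176
```

View pics/w9.png

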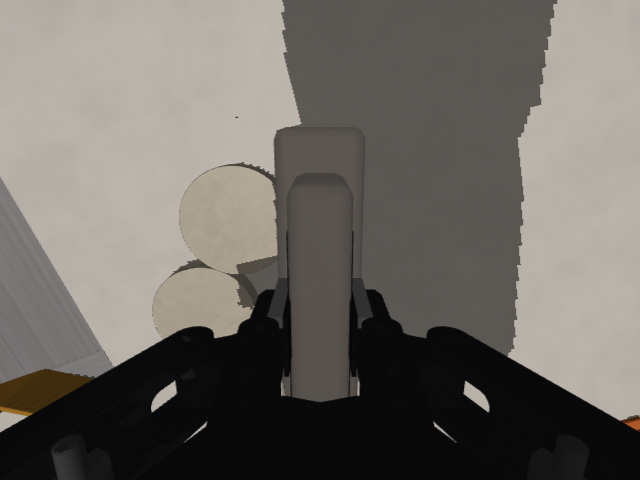

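B has rolled to the + side, and both dishes ride on the brush ((235,215) and (205,300)). I'll keep going into the mouth, squaring up at the end.

>>> step_arm --plan '[{"xyz": [0,-14,0],"rot": [0,0,0],"fingers": 10},{"xyz": [1,-28,0],"rot": [0,0,0],"fingers": 10},{"xyz": [1,-42,0],"rot": [0,0,0],"fingers": 10},{"xyz": [2,-56,0],"rot": [0,0,0],"fingers": 10},{"xyz": [2,-70,0],"rot": [0,0,0],"fingers": 10}]'

```text
clock: 16.07
ee_pos: [0.5607, -0.0678, 0.0663]
tcp_rot: [-180.0, -0.0, 165.8]
wrist_force: [0.0, 0.5, -1.9]
finger_gap: 0.0208
gripper_force: 70.0
```

>>> step_arm --plan '[{"xyz": [1,-12,0],"rot": [0,0,0],"fingers": 10},{"xyz": [2,-24,0],"rot": [0,0,0],"fingers": 10},{"xyz": [2,-36,0],"rot": [0,0,0],"fingers": 10},{"xyz": [3,-48,0],"rot": [0,0,0],"fingers": 10},{"xyz": [4,-60,0],"rot": [0,0,0],"fingers": 10}]'

```text
clock: 16.48
ee_pos: [0.5424, -0.1247, 0.0663]
tcp_rot: [-180.0, 0.0, 165.8]
wrist_force: [-0.6, 0.1, -2.8]
finger_gap: 0.021
gripper_force: 69.9
```

```bash
python3 dish.py
```

```text
16.4833 box [-158.4   51. ] z 0.0663 rot [-180.     0.   165.8] 0.02100222510251375 69.92729902267456 [-0.6  0.1 -2.8]
wrist [ 80.8 243.3] 19955 box [-41.   1.] [117.4  60.2   5.5] 0.018
wrist [228.9 242. ] 12621 box [-114.   29.] [51.1 96.  75.9] 0.017
```

>>> step_arm --plan '[{"xyz": [0,-13,0],"rot": [0,0,-3],"fingers": 10},{"xyz": [0,-26,0],"rot": [0,0,-7],"fingers": 10},{"xyz": [0,-39,0],"rot": [0,0,-11],"fingers": 10},{"xyz": [-1,-52,0],"rot": [0,0,-16],"fingers": 10},{"xyz": [-1,-65,0],"rot": [0,0,-20],"fingers": 10}]'

```text
clock: 17.0
ee_pos: [0.5278, -0.1871, 0.0663]
tcp_rot: [180.0, 0.0, -174.0]
wrist_force: [1.3, 1.2, -2.1]
finger_gap: 0.0207
gripper_force: 69.9
```

>>> step_arm --plan '[{"xyz": [0,-6,0],"rot": [0,0,0],"fingers": 10},{"xyz": [0,-11,0],"rot": [0,0,0],"fingers": 10},{"xyz": [0,-14,0],"rot": [0,0,0],"fingers": 10},{"xyz": [0,-14,0],"rot": [0,0,0],"fingers": 10}]'

```text
clock: 17.33
ee_pos: [0.5296, -0.201, 0.0663]
tcp_rot: [-180.0, 0.0, -174.3]
wrist_force: [-0.1, 0.8, -2.1]
finger_gap: 0.0207
gripper_force: 70.0
```

```bash
python3 dish.py; cp pics/last_wrist.png pics/w10.png
```

```text
17.3333 box [-83.9  30.5] z 0.0663 rot [-180.     0.  -174.3] 0.020685610574828678 69.96679186820984 [-0.1  0.8 -2.1]
wrist [178.9 196.4] 36193 box [-15.  -1.] [101.3 145.1  86.3] 0.0182
```

View pics/w10.png

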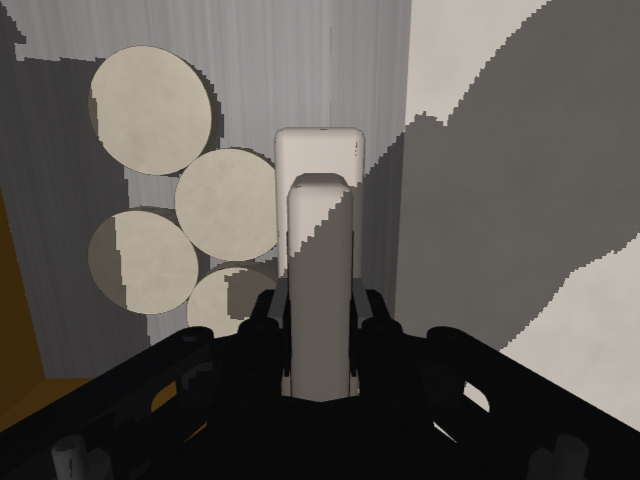

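All four dishes are in the box: (150,110), (143,260), (230,205) and (235,300), with the front pair touching the brush. Now I back out and return the brush to its tray.

>>> step_arm --plan '[{"xyz": [0,10,0],"rot": [0,0,0],"fingers": 10},{"xyz": [0,25,-10],"rot": [0,0,0],"fingers": 10},{"xyz": [0,40,-30],"rot": [0,0,0],"fingers": 10},{"xyz": [0,60,-55],"rot": [0,0,0],"fingers": 10},{"xyz": [0,90,-65],"rot": [0,0,0],"fingers": 10}]'

```text
clock: 17.85
ee_pos: [0.5213, -0.1103, 0.1344]
tcp_rot: [-179.9, 0.2, -174.3]
wrist_force: [0.9, 0.2, -2.2]
finger_gap: 0.0211
gripper_force: 69.9
```

>>> step_arm --plan '[{"xyz": [-6,38,0],"rot": [0,0,0],"fingers": 10},{"xyz": [-11,76,0],"rot": [0,0,0],"fingers": 10},{"xyz": [-17,114,0],"rot": [0,0,0],"fingers": 10},{"xyz": [-22,152,0],"rot": [0,0,0],"fingers": 10},{"xyz": [-28,190,0],"rot": [0,0,0],"fingers": 10}]'

```text
clock: 18.27
ee_pos: [0.5275, 0.0838, 0.1322]
tcp_rot: [180.0, 0.0, -174.2]
wrist_force: [1.7, -0.3, -2.1]
finger_gap: 0.0209
gripper_force: 69.9
```

>>> step_arm --plan '[{"xyz": [-6,38,0],"rot": [0,0,0],"fingers": 10},{"xyz": [-11,76,0],"rot": [0,0,0],"fingers": 10},{"xyz": [-17,114,0],"rot": [0,0,0],"fingers": 10},{"xyz": [-22,152,0],"rot": [0,0,0],"fingers": 10},{"xyz": [-28,190,0],"rot": [0,0,0],"fingers": 10}]'

```text
clock: 18.68
ee_pos: [0.5356, 0.2756, 0.1321]
tcp_rot: [-180.0, -0.0, -174.2]
wrist_force: [1.4, 0.2, -1.8]
finger_gap: 0.0207
gripper_force: 69.9
```

>>> step_arm --plan '[{"xyz": [-5,38,0],"rot": [0,0,1],"fingers": 10},{"xyz": [-10,70,0],"rot": [0,0,2],"fingers": 10},{"xyz": [-11,83,0],"rot": [0,0,3],"fingers": 10},{"xyz": [-11,83,0],"rot": [0,0,3.3],"fingers": 10},{"xyz": [-11,83,0],"rot": [0,0,3.3],"fingers": 10}]'

```text
clock: 19.1
ee_pos: [0.5384, 0.3576, 0.1316]
tcp_rot: [-180.0, -0.0, -177.4]
wrist_force: [-0.1, -0.2, -2.7]
finger_gap: 0.0214
gripper_force: 69.9
```

```bash
python3 - <<'E'
from pl import *
s=robot.read_state();p=s["ee_pos"];print(s["clock"],p,s["tcp_rot"],s["finger_gap"])
M=R.from_euler('xyz',s["tcp_rot"],degrees=True).as_matrix()
print("tool shift mm",((np.array([.540,.358,.064])-p)@M*1000).round(1))
d=cap("top");P=cloud(d);x,y,z=np.moveaxis(P,-1,0);hsv=cv2.cvtColor(d["color"],cv2.COLOR_RGB2HSV);H,S,V=[hsv[...,i] for i in range(3)]
m=(z>.010)&(z<.03)&(y<-.15)&(y>-.4)&(x>.35)&(x<.65)&(S>8)&(S<90)&(H>8)&(H<40)
for c,a,q in blobs(P,m,60):
    b=np.array([tobox(v) for v in q]);print(c,a,b.min(0),b.max(0),np.percentile(q[:,2],[5,95]))
E
```

```text
19.1 [0.53838223 0.3576268  0.13156844] [-1.79976493e+02 -3.59307150e-02 -1.77371956e+02] 0.02136176330821722
tool shift mm [-1.7  0.3 67.6]
[422.  256.3] 1646 [-70.76961052 -75.91480322] [37.7221385  90.97476308] [0.0132988  0.02151473]
```

>>> step_arm --plan '[{"xyz": [-1,0,25],"rot": [0,0,0],"fingers": 10},{"xyz": [-2,0,45],"rot": [0,0,0],"fingers": 10},{"xyz": [-2,0,60],"rot": [0,0,0],"fingers": 10},{"xyz": [-2,0,66],"rot": [0,0,0],"fingers": 10},{"xyz": [-2,0,68],"rot": [0,0,0],"fingers": 10}]'

```text
clock: 19.57
ee_pos: [0.5409, 0.3544, 0.064]
tcp_rot: [-179.8, -0.2, -177.6]
wrist_force: [-11.9, -10.5, 28.3]
finger_gap: 0.021
gripper_force: 74.5
```

>>> step_arm --plan '[{"xyz": [0,0,0],"rot": [0,0,0],"fingers": 10},{"xyz": [0,0,1],"rot": [0,0,0],"fingers": 10}]'

```text
clock: 19.73
ee_pos: [0.542, 0.3554, 0.064]
tcp_rot: [-180.0, -0.0, -177.6]
wrist_force: [-7.1, -5.4, 20.7]
finger_gap: 0.0208
gripper_force: 73.2
```

>>> step_arm --plan '[{"xyz": [0,0,-1],"rot": [0,0,0],"fingers": 10},{"xyz": [0,0,-1],"rot": [0,0,0],"fingers": 28},{"xyz": [0,0,-1],"rot": [0,0,0],"fingers": 50},{"xyz": [0,0,-1],"rot": [0,0,0],"fingers": 60},{"xyz": [0,0,-1],"rot": [0,0,0],"fingers": 60}]'

```text
clock: 20.15
ee_pos: [0.5423, 0.3562, 0.0634]
tcp_rot: [180.0, 0.0, -177.5]
wrist_force: [-0.1, -0.6, -0.1]
finger_gap: 0.0597
gripper_force: 0.0
```

>>> step_arm --plan '[{"xyz": [0,0,-30],"rot": [0,0,0],"fingers": 60},{"xyz": [0,0,-65],"rot": [0,0,0],"fingers": 60},{"xyz": [0,0,-105],"rot": [0,0,0],"fingers": 60},{"xyz": [0,0,-145],"rot": [0,0,0],"fingers": 60},{"xyz": [0,0,-185],"rot": [0,0,0],"fingers": 60}]'

```text
clock: 20.57
ee_pos: [0.5419, 0.356, 0.2499]
tcp_rot: [-180.0, -0.0, -177.5]
wrist_force: [0.2, 0.1, -0.0]
finger_gap: 0.0603
gripper_force: 0.0
```

>>> step_arm --plan '[{"xyz": [0,0,-40],"rot": [0,0,-1],"fingers": 60},{"xyz": [0,0,-80],"rot": [0,0,-3],"fingers": 60},{"xyz": [0,0,-100],"rot": [0,0,-3.3],"fingers": 60}]'

```text
clock: 20.82
ee_pos: [0.5435, 0.3571, 0.3543]
tcp_rot: [179.8, 0.4, -174.1]
wrist_force: [0.6, 0.7, 0.5]
finger_gap: 0.0601
gripper_force: 0.0
```

```bash
python3 - <<'E'
from pl import *
s=robot.read_state();p=s["ee_pos"];print(s["clock"],p,s["tcp_rot"])
d=cap("wrist");P=cloud(d);x,y,z=np.moveaxis(P,-1,0);ok=(d["depth"]>.3)&(abs(x-.54)<.105)&(y>.305)&(y<.41)
for t,lo,hi in(("ridge",.075,.1),("back+",.042,.1),("tray",.0135,.1)):
    m=ok&(z>lo)&(z<hi);q=P[m];print(t,rect(q),np.percentile(q[:,2],[1,50,99]).round(4),len(q))
d=cap("top");P=cloud(d);x,y,z=np.moveaxis(P,-1,0);hsv=cv2.cvtColor(d["color"],cv2.COLOR_RGB2HSV);H,S,V=[hsv[...,i] for i in range(3)]
# handle: dark, high
q=P[(V<70)&(z>.255)&(z<.31)&(y<-.3)&(y>-.5)&(x>.4)&(x<.62)];print("handle",rect(q),np.percentile(q[:,2],[5,50,95]),len(q))
for n,(a,b) in dict(beaker=((.34,.25),.06),dropper=((.77,-.09),.08)).items():
    m=(np.hypot(x-a[0],y-a[1])<b)&(z>.03);print(n,P[m].mean(0).round(3),np.load("top0.npz")["depth"].shape)
E
```

```text
20.8167 [0.54350704 0.35708751 0.35433701] [ 179.81455978    0.37597351 -174.12809889]
ridge [542.  355.  104.1  23.    2.5] [0.0792 0.0848 0.087 ] 1807
back+ [542.  355.  140.1  38.    2.4] [0.0436 0.0801 0.0867] 3491
tray [539.7 358.  190.1  82.2   2.5] [0.0152 0.0481 0.0867] 4852
handle [ 519.8 -401.    97.8   34.9    5.3] [0.25789611 0.27875094 0.28347135] 387
beaker [0.34  0.238 0.764] (480, 640)
dropper [ 0.811 -0.081  0.071] (480, 640)
```

The brush stands within 3 mm of the tray centre, aligned. Back to the hood handle.

>>> step_arm --plan '[{"xyz": [5,-38,0],"rot": [0,0,0],"fingers": 50},{"xyz": [10,-76,0],"rot": [0,0,0],"fingers": 50},{"xyz": [15,-114,0],"rot": [0,0,0],"fingers": 50},{"xyz": [20,-152,0],"rot": [0,0,0],"fingers": 50},{"xyz": [25,-190,0],"rot": [0,0,0],"fingers": 50}]'

```text
clock: 21.33
ee_pos: [0.5354, 0.163, 0.3468]
tcp_rot: [-180.0, -0.1, -174.2]
wrist_force: [0.5, -0.6, -0.4]
finger_gap: 0.0501
gripper_force: 0.0
```

>>> step_arm --plan '[{"xyz": [5,-38,0],"rot": [0,0,0],"fingers": 50},{"xyz": [10,-76,0],"rot": [0,0,0],"fingers": 50},{"xyz": [15,-114,0],"rot": [0,0,0],"fingers": 50},{"xyz": [20,-152,0],"rot": [0,0,0],"fingers": 50},{"xyz": [25,-190,0],"rot": [0,0,0],"fingers": 50}]'

```text
clock: 21.75
ee_pos: [0.5296, -0.0286, 0.3469]
tcp_rot: [180.0, -0.1, -174.2]
wrist_force: [2.2, -0.3, -0.2]
finger_gap: 0.0499
gripper_force: 0.0
```

>>> step_arm --plan '[{"xyz": [5,-38,0],"rot": [0,0,0],"fingers": 50},{"xyz": [10,-76,0],"rot": [0,0,0],"fingers": 50},{"xyz": [15,-114,0],"rot": [0,0,0],"fingers": 50},{"xyz": [20,-152,0],"rot": [0,0,0],"fingers": 50},{"xyz": [25,-190,0],"rot": [0,0,0],"fingers": 50}]'

```text
clock: 22.17
ee_pos: [0.5239, -0.22, 0.3469]
tcp_rot: [179.9, -0.1, -174.2]
wrist_force: [1.4, -0.0, -0.6]
finger_gap: 0.0501
gripper_force: 0.0
```

>>> step_arm --plan '[{"xyz": [5,-38,0],"rot": [0,0,0],"fingers": 50},{"xyz": [10,-76,0],"rot": [0,0,0],"fingers": 50},{"xyz": [15,-114,0],"rot": [0,0,0],"fingers": 50},{"xyz": [20,-152,0],"rot": [0,0,0],"fingers": 50},{"xyz": [25,-190,0],"rot": [0,0,0],"fingers": 50}]'

```text
clock: 22.58
ee_pos: [0.5183, -0.4115, 0.3465]
tcp_rot: [179.9, -0.1, -174.2]
wrist_force: [0.1, 0.6, -0.6]
finger_gap: 0.05
gripper_force: 0.0
```

>>> step_arm --plan '[{"xyz": [0,-5,0],"rot": [0,0,0],"fingers": 50},{"xyz": [0,-5,0],"rot": [0,0,0],"fingers": 50}]'

```text
clock: 22.75
ee_pos: [0.5186, -0.4168, 0.346]
tcp_rot: [179.9, -0.1, -174.4]
wrist_force: [-0.1, 1.0, -0.1]
finger_gap: 0.0498
gripper_force: 0.0
```

```bash
python3 - <<'E'
from pl import *
s=robot.read_state();p=s["ee_pos"];print(s["clock"],p,s["tcp_rot"],s["joints"].round(1))
M=R.from_euler('xyz',s["tcp_rot"],degrees=True).as_matrix()
print("tool shift mm",((np.array([.522,-.4162,.27])-p)@M*1000).round(1))
d=cap("wrist");P=cloud(d);x,y,z=np.moveaxis(P,-1,0);V=d["color"].max(-1)
q=P[(d["depth"]>.1)&(V<70)&(z>.272)&(z<.295)&(y<-.3)&(y>-.5)&(x>.4)&(x<.62)];print("bar",rect(q) if len(q)>5 else 0,np.percentile(q[:,2],[5,50,95]),len(q))
E
```

```text
22.75 [ 0.51862226 -0.41683055  0.34599701] [ 1.79890811e+02 -1.16396184e-01 -1.74419028e+02] [ -39.8   22.4   81.7   -0.    76.  -135.4]
tool shift mm [-3.6  0.2 76. ]
bar [ 520.4 -413.2   97.9   17.7    6. ] [0.27499111 0.28132065 0.28296465] 3364
```

>>> step_arm --plan '[{"xyz": [-2,0,35],"rot": [0,0,0],"fingers": 50},{"xyz": [-4,0,62],"rot": [0,0,0],"fingers": 50},{"xyz": [-4,0,76],"rot": [0,0,0],"fingers": 40},{"xyz": [-4,0,76],"rot": [0,0,0],"fingers": 5},{"xyz": [-4,0,76],"rot": [0,0,0],"fingers": 5}]' --grip_force 30

```text
clock: 23.22
ee_pos: [0.5236, -0.4127, 0.2716]
tcp_rot: [179.9, -0.1, -174.1]
wrist_force: [-0.3, -0.8, 0.2]
finger_gap: 0.0168
gripper_force: 0.5
```

>>> step_arm --plan '[{"xyz": [0,0,0],"rot": [0,0,0],"fingers": 5},{"xyz": [0,0,0],"rot": [0,0,0],"fingers": 5},{"xyz": [0,0,0],"rot": [0,0,0],"fingers": 5}]'

```text
clock: 23.47
ee_pos: [0.524, -0.4136, 0.2727]
tcp_rot: [180.0, 0.0, -174.2]
wrist_force: [2.2, 3.0, -6.6]
finger_gap: 0.011
gripper_force: 29.8
```

```bash
python3 - <<'E'
from pl import *
s=robot.read_state();p=s["ee_pos"];print(s["clock"],p,s["tcp_rot"],s["finger_gap"],s["wrist_force"])
bx=tobox(p)[0];a0=np.arccos((92-bx)/217);print("theta est",a0-np.radians(8.2),bx)
t0=1.49;prev=None
for k in range(0,16):
    t=t0-.1*k if k<15 else 0
    a=np.radians(8.2)+t;c=np.array([-217*np.cos(a),217*np.sin(a)])
    if k%5==0: ref=c; 
    if k%5==0 and k: print(round(t,2),(-(c-last)).round(0),"= last of call")
    if k%5==0: last=c
    else: print(round(t,2),"y,z",(-(c-last)).round(0))
E
```

```text
23.4667 [ 0.52395357 -0.41359954  0.27271458] [ 1.79950184e+02  3.66152076e-02 -1.74203171e+02] 0.011041463912066741 [ 2.18406667  3.01006834 -6.64927172]
theta est 1.590128012857309 127.09652427937407
1.39 y,z [22. -0.]
1.29 y,z [43.  2.]
1.19 y,z [65.  6.]
1.09 y,z [85. 12.]
0.99 [105.  20.] = last of call
0.89 y,z [19. 10.]
0.79 y,z [37. 22.]
0.69 y,z [54. 36.]
0.59 y,z [69. 51.]
0.49 [83. 68.] = last of call
0.39 y,z [12. 18.]
0.29 y,z [22. 37.]
0.19 y,z [30. 57.]
0.09 y,z [36. 78.]
0 [40. 97.] = last of call
```

>>> step_arm --plan '[{"xyz": [0,22,0],"rot": [0,0,0],"fingers": 5},{"xyz": [0,43,2],"rot": [0,0,0],"fingers": 5},{"xyz": [0,65,6],"rot": [0,0,0],"fingers": 5},{"xyz": [0,85,12],"rot": [0,0,0],"fingers": 5},{"xyz": [0,105,20],"rot": [0,0,0],"fingers": 5}]'

```text
clock: 23.88
ee_pos: [0.5144, -0.311, 0.2606]
tcp_rot: [-179.7, 0.4, -174.2]
wrist_force: [-16.8, 13.3, 48.6]
finger_gap: 0.0106
gripper_force: 37.6
```

>>> step_arm --plan '[{"xyz": [0,19,10],"rot": [0,0,0],"fingers": 5},{"xyz": [0,37,22],"rot": [0,0,0],"fingers": 5},{"xyz": [0,54,36],"rot": [0,0,0],"fingers": 5},{"xyz": [0,69,51],"rot": [0,0,0],"fingers": 5},{"xyz": [0,83,68],"rot": [0,0,0],"fingers": 5}]'

```text
clock: 24.3
ee_pos: [0.5065, -0.2176, 0.192]
tcp_rot: [179.1, 0.4, -174.5]
wrist_force: [-8.3, 68.5, 60.7]
finger_gap: 0.0103
gripper_force: 45.9
```

```bash
python3 - <<'E'
from pl import *
s=robot.read_state();p=s["ee_pos"];b=tobox(p);print(s["clock"],p,s["tcp_rot"],s["finger_gap"],s["wrist_force"],b)
print("theta by x",np.arccos((92-b[0])/217)-np.radians(8.2),"by z (+6 offset)",np.arcsin((p[2]*1000+6-62)/217)-np.radians(8.2))
E
```

```text
24.3 [ 0.5064571  -0.21761873  0.19202354] [ 179.14749107    0.35557217 -174.45111391] 0.010318416810297538 [-8.30837237 68.47921975 60.7183924 ] [-69.64912879   5.82540023]
theta by x 0.5872541237332186 by z (+6 offset) 0.5343694717994547
```

>>> step_arm --plan '[{"xyz": [0,2,-2],"rot": [0,0,0],"fingers": 5},{"xyz": [0,4,-4],"rot": [0,0,0],"fingers": 5},{"xyz": [0,4,-4],"rot": [0,0,0],"fingers": 5}]'

```text
clock: 24.55
ee_pos: [0.5063, -0.2175, 0.1924]
tcp_rot: [179.6, 0.3, -174.2]
wrist_force: [-0.9, 37.2, 25.8]
finger_gap: 0.0109
gripper_force: 40.9
```

>>> step_arm --plan '[{"xyz": [0,2,-2],"rot": [0,0,0],"fingers": 5},{"xyz": [0,4,-3],"rot": [0,0,0],"fingers": 5},{"xyz": [0,4,-3],"rot": [0,0,0],"fingers": 5}]'

```text
clock: 24.8
ee_pos: [0.5065, -0.2184, 0.1941]
tcp_rot: [-180.0, 0.4, -174.2]
wrist_force: [3.5, 9.9, 5.7]
finger_gap: 0.0105
gripper_force: 38.1
```

```bash
python3 - <<'E'
from pl import *
s=robot.read_state();p=s["ee_pos"];b=tobox(p);print(p,s["wrist_force"],b)
# arc through opening/closing TCP: rel to hinge, with z offset 6-7
print(np.hypot(92-b[0],p[2]*1000+6-62))
t0=np.arctan2(p[2]*1000+6-62,92-b[0])-np.radians(8.2);print(t0)
r=217;f=lambda t:np.array([-r*np.cos(t+np.radians(8.2)),r*np.sin(t+np.radians(8.2))])
for k in range(1,9):
    t=t0*(1-k/8);print(round(t,3),"y,z",(-(f(t)-f(t0))).round(1))
E
```

```text
[ 0.50650498 -0.21840213  0.19405962] [3.54904145 9.93067372 5.7374055 ] [-68.86490484   5.79387099]
211.98579097099235
0.5661375405905841
0.495 y,z [ 9.6 12. ]
0.425 y,z [18.3 24.6]
0.354 y,z [26.1 37.9]
0.283 y,z [32.9 51.6]
0.212 y,z [38.8 65.8]
0.142 y,z [43.6 80.4]
0.071 y,z [47.4 95.3]
0.0 y,z [ 50.1 110.4]
```

>>> step_arm --plan '[{"xyz": [0,10,12],"rot": [0,0,0],"fingers": 5},{"xyz": [0,19,24],"rot": [0,0,0],"fingers": 5},{"xyz": [0,27,37],"rot": [0,0,0],"fingers": 5},{"xyz": [0,34,50],"rot": [0,0,0],"fingers": 5}]'

```text
clock: 25.13
ee_pos: [0.5031, -0.1851, 0.1436]
tcp_rot: [-179.9, 0.4, -174.2]
wrist_force: [2.8, 4.9, 4.0]
finger_gap: 0.0108
gripper_force: 38.7
```

>>> step_arm --plan '[{"xyz": [0,6,14],"rot": [0,0,0],"fingers": 5},{"xyz": [0,11,28],"rot": [0,0,0],"fingers": 5},{"xyz": [0,15,42],"rot": [0,0,0],"fingers": 5},{"xyz": [0,17,53],"rot": [0,0,0],"fingers": 5}]'

```text
clock: 25.47
ee_pos: [0.5011, -0.1673, 0.0895]
tcp_rot: [180.0, 0.3, -174.3]
wrist_force: [4.5, 16.3, 5.3]
finger_gap: 0.0105
gripper_force: 40.2
```

>>> step_arm --plan '[{"xyz": [0,1,3],"rot": [0,0,0],"fingers": 5},{"xyz": [0,1,6],"rot": [0,0,0],"fingers": 5}]'

```text
clock: 25.63
ee_pos: [0.5011, -0.1662, 0.0836]
tcp_rot: [179.9, 0.2, -174.3]
wrist_force: [5.5, 20.1, 5.5]
finger_gap: 0.0103
gripper_force: 40.4
```

>>> step_arm --plan '[{"xyz": [0,1,2],"rot": [0,0,0],"fingers": 5},{"xyz": [0,2,4],"rot": [0,0,0],"fingers": 5},{"xyz": [0,2,4],"rot": [0,0,0],"fingers": 5}]'

```text
clock: 25.88
ee_pos: [0.501, -0.1655, 0.0798]
tcp_rot: [-179.9, 0.3, -174.2]
wrist_force: [4.5, 7.9, -1.6]
finger_gap: 0.0106
gripper_force: 39.8
```

```bash
cat > hood.py <<'E'
from pl import *
for n in("top","side"):
    d=cap(n);P=cloud(d);hsv=cv2.cvtColor(d["color"],cv2.COLOR_RGB2HSV);H,S=hsv[...,0],hsv[...,1]
    m=((H<6)|(H>174))&(S>150)&(P[...,2]>.04)&(P[...,1]<-.22)&(P[...,1]>-.36)&(P[...,0]>.42)&(P[...,0]<.6)
    q=P[m]
    if len(q)>200:
        q=q[abs(q[:,2]-np.median(q[:,2]))<.03];c=np.linalg.lstsq(np.c_[q[:,:2],np.ones(len(q))],q[:,2],rcond=None)[0];print(n,"slope",c,len(q),np.median(q[:,2]))
E
python3 hood.py
```

```text
top slope [-0.00514803  0.0545173   0.08762158] 743 0.06633688330764587
side slope [-0.00158567  0.01732672  0.07399994] 2879 0.0681159606173678
```

>>> step_arm --plan '[{"xyz": [0,0,2],"rot": [0,0,0],"fingers": 5},{"xyz": [0,0,4],"rot": [0,0,0],"fingers": 5},{"xyz": [0,0,4],"rot": [0,0,0],"fingers": 5}]'

```text
clock: 26.23
ee_pos: [0.501, -0.1651, 0.0764]
tcp_rot: [-180.0, 0.3, -174.3]
wrist_force: [2.7, 11.9, 5.2]
finger_gap: 0.0109
gripper_force: 40.7
```

```bash
python3 hood.py
```

```text
top slope [-0.00131246  0.01228493  0.07074374] 773 0.06582683227300956
side slope [1.02855283e-05 5.64460484e-04 6.69098451e-02] 2801 0.06673310335783111
```

>>> step_arm --plan '[{"xyz": [0,0,2],"rot": [0,0,0],"fingers": 5},{"xyz": [0,0,2],"rot": [0,0,0],"fingers": 5},{"xyz": [0,0,1],"rot": [0,0,0],"fingers": 40},{"xyz": [0,0,1],"rot": [0,0,0],"fingers": 40},{"xyz": [0,0,0],"rot": [0,0,0],"fingers": 40}]'

```text
clock: 26.75
ee_pos: [0.4997, -0.1664, 0.0754]
tcp_rot: [-179.9, 0.1, -174.2]
wrist_force: [0.1, 0.0, -0.1]
finger_gap: 0.0399
gripper_force: 0.0
```

>>> step_arm --plan '[{"xyz": [0,0,-20],"rot": [0,0,0],"fingers": 40},{"xyz": [0,0,-50],"rot": [0,0,0],"fingers": 40},{"xyz": [0,30,-85],"rot": [0,0,0],"fingers": 40},{"xyz": [0,60,-120],"rot": [0,0,0],"fingers": 40},{"xyz": [0,90,-155],"rot": [0,0,0],"fingers": 40}]'

```text
clock: 27.17
ee_pos: [0.4902, -0.0846, 0.2208]
tcp_rot: [-180.0, 0.0, -174.3]
wrist_force: [1.7, 0.1, 0.7]
finger_gap: 0.0401
gripper_force: 0.0
```

>>> step_arm --plan '[{"xyz": [0,0,-20],"rot": [0,0,0],"fingers": 40},{"xyz": [0,0,-20],"rot": [0,0,0],"fingers": 40},{"xyz": [0,0,-20],"rot": [0,0,0],"fingers": 40}]'

```text
clock: 27.42
ee_pos: [0.4913, -0.085, 0.2406]
tcp_rot: [-179.9, 0.2, -174.2]
wrist_force: [-0.6, -1.1, -0.4]
finger_gap: 0.04
gripper_force: 0.0
```

```bash
python3 hood.py; python3 - <<'E'
from pl import *
s=robot.read_state();print(s["clock"],s["ee_pos"],s["wrist_force"])
d=cap("wrist");P=cloud(d);x,y,z=np.moveaxis(P,-1,0);ok=(d["depth"]>.2)&(abs(x-.54)<.11)&(y>.3)&(y<.42)
d=cap("side");P=cloud(d);x,y,z=np.moveaxis(P,-1,0);q=P[(abs(x-.54)<.1)&(y>.3)&(y<.4)&(z>.07)&(z<.1)];print("ridge side",rect(q))
E
```

```text
top slope [-0.00058538  0.00367764  0.06738319] 2870 0.06596724341237836
side slope [-6.46446591e-05  9.41371043e-05  6.68477058e-02] 2792 0.06671436737343495
27.5167 [ 0.4898349  -0.08519193  0.23846109] [-0.69151613 -0.11281015 -0.02121742]
ridge side [545.7 351.6 101.8  29.6   3.1]
```

The hood is shut (slope about 0), the brush is in its tray, and the arm is clear. Handing in.

```bash
python3 -c "
from bench import robot
print(robot.job_done())"
```

```text
the job is handed in; nothing more can be done
None
```

I handed the job in at about 27.5 s: all four dishes were swept into the box, the brush is back in its tray and the hood reads shut (slope about 0). No verdict came back, and I did not measure the beaker, timer and dropper afterwards.

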